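Put away the counter's clip tubs by kind

ROBOT

A 7-joint arm with a two-finger parallel gripper is mounted at the origin on a cart in front of the work surface, level with it; the furniture and walls round the work are solid. World frame = base frame: x ahead of the robot, y to its left, z up, the work surface at z = 0. Lengths are in m, angles in rad, forces in N, time in s.
With the tool pointing down it reaches from about 0.35 to 0.9 m from the base axis. Payload 8.1 kg.
Tool frame: the origin (TCP) lies at the centre of the arm's flange, where the gripper is bolted on; the fingertips stand 178 mm ahead of it and the grasp point (between the pads) lies 159 mm ahead of it; x points along the fingers, z is the direction in which the jaws open and shut, and the axes are right-handed (so a half turn about x gives the same grasp; the last joint's range is limited). The gripper opens to 92 mm and grips with 3 to 60 N. Pads are 19 mm wide; open, the fingers measure 130 mm over their backs; the gripper's body (75 mm by 190 mm) begins 47 mm behind the grasp point.
Start: joints at [1.165, 0.434, 0.025, 1.573, -0.012, 1.134, -0.075], TCP at [0.186, -0.597, 0.405] pointing down, gripper open.
Joint ranges: [-2.62, 2.62], [-0.44, 2.09], [-1.27, 1.32], [0.08, 2.57], [-1.32, 4.46], [0.12, 2], [-2.74, 2.74]. Speed limits (rad/s): [2.22, 2.22, 3.01, 3.01, 3.14, 3.14, 3.14].

INTERFACE

Orientations are given as a rotation vector (axis times angle).
In Python, from cell import arm, get_image, search_frame, pinpoint gives the robot as it stands.
- The arm moves only by the tool arm_command, never from a script. Its argument "motion" is a list of rows, each a list of 7 numbers: the finger opening in mm, from 0 to 91.8, then the shift along the tool's x, y, z in mm, then the turn, a rotation vector about the tool's x, y, z in degrees. In form: [[fingers, x, y, z, ax, ay, az], ...]. A call has 1 to 5 rows; each row shifts and turns the commanded pose from where the row before left it, along the tool's axes as they then stand; what a row does not reach is not made up. A row lasts 1/8 s, in which the tool goes at most 62.5 mm and 10.7 degrees, less where a joint would pass 70% of its speed; a pose out of reach is approached as far as the arm can. A call with a gripper value outside its range is refused whole. The fingers move at their own pace and stop on an object; "newtons" is the grip in N (left out, the last holds). Time passes only in rows, so rows that do not move let the fingers close. It gives the time, the measured TCP pose, the force and the opening at its end, in the units of the state.
- arm.observe(): the state, without advancing time (a new reading comes with each control period).
- get_image(name): name is "scene" or "top" or "wrist"; returns a dict with "frame" (400x640x3 uint8, red, green, blue), "range_z" (400x640 float32, m along the optical axis (not along the pixel's ray), 0 where there is no reading), "K" (3x3 intrinsics, pixels), "distortion" ([k1, k2, p1, p2, k3] as OpenCV has them; the pictures are not rectified), "origin" and "rotation" of the camera in the world; the wrist camera has in their place "tool_from_camera" (4x4, takes a point from camera to tool coordinates, whose origin is the TCP and whose axes are the tool frame's). Camera axes: x right, y down, z forward; pixel columns grow to the right and rows downward; lengths in m; the calibration is good to about 2 mm. A picture is of the moment at which its call begins: read the wrist's pose just before it.
- arm.sign_off(): hands the job in, once; it reports no verdict.
Trained networks look in the newest picture that a camera, given by its name, has taken for a name from the list of things; names that differ only in an ending like _2 or _b are one class to them, and where a whole thing is asked for, a point or a joint stands for the part that bears it (a point fixed in the world has none). Each returns a list of dicts, best first, with "p" (0 to 1); they miss things now and then, are a little off and sometimes report something else, mostly with a low value. They report only what shows in the picture. A call takes as long as a camera call. They do not tell look-alikes from the thing itself.
- search_frame(camera, target): "point" ([x, y, z] in m, in world coordinates, good to about 4 mm: the middle of the surface that is visible of it).
- pinpoint(camera, target): "point" ([x, y, z] in m, in world coordinates, good to about 4 mm: a listed point, or the origin of a listed thing).
The state is a dict: "clock": time; "joints": joint angles; "dq": joint speeds; "joint_efforts": joint torques, N m; "position": TCP position; "ee_rot": TCP orientation; "force": force on the tool from outside, world axes, zero at the start; "ft_torque": the same for the moment, N m; "width": opening from 0.0 (shut) to 1.0 (fully open).
Only numpy, scipy, OpenCV 4.12 (cv2) and the standard library are available. Lean on these libraries where they do the work, as an engineer would, in place of code of your own. Each camera call takes 0.05 s, during which the arm holds its last target. There are 200 camera calls.

TASK

Put away the grey tubs: nest all the round stacking tubs in one upright stack with the bottom one's foot down in the wooden stand with the round recess, and all the square stacking tubs in another in the stand with the square recess, every foot fully down in the recess or in the tub below. The tubs with straight sides will not nest: put those into the oval tin. Do not knock the label roll or the brass weights out of their places; how many tubs there are varies.

Things in the scene. Friction and masses are not known exactly. Their poses are not given: they have to be found in the camera images.
- round_tub_1: round grey stacking tub, 50 mm high: an open cup 56 mm across outside and 51 mm inside (wall 2.5 mm, upright) on a solid narrower foot 44 mm across. The foot is the lowest 21 mm, cup floor 24 mm up. The foot goes into the cup of another round tub (3.5 mm play all round) until the shoulder sits on its rim: each tub 29 mm higher. Origin at the centre of the underside, z up; 60 to 110 g. Grasp across the cup near its rim
- round_tub_2: round grey stacking tub, 50 mm high: an open cup 56 mm across outside and 51 mm inside (wall 2.5 mm, upright) on a solid narrower foot 44 mm across. The foot is the lowest 21 mm, cup floor 24 mm up. The foot goes into the cup of another round tub (3.5 mm play all round) until the shoulder sits on its rim: each tub 29 mm higher. Origin at the centre of the underside, z up; 60 to 110 g. Grasp across the cup near its rim
- round_tub_3: round grey stacking tub, 50 mm high, may be absent: an open cup 56 mm across outside and 51 mm inside (wall 2.5 mm, upright) on a solid narrower foot 44 mm across. The foot is the lowest 21 mm, cup floor 24 mm up. The foot goes into the cup of another round tub (3.5 mm play all round) until the shoulder sits on its rim: each tub 29 mm higher. Origin at the centre of the underside, z up; 60 to 110 g. Grasp across the cup near its rim
- square_tub_1: square grey stacking tub, 50 mm high: an open cup 54 x 54 mm outside and 48 x 48 mm inside (wall 3 mm, upright) on a solid narrower foot 41 x 41 mm. The foot is the lowest 21 mm, cup floor 24 mm up. The foot goes into the cup of another square tub (3.5 mm play all round) until the shoulder sits on its rim: each tub 29 mm higher. Origin at the centre of the underside, z up, x and y square to its sides; 60 to 110 g. Grasp across opposite sides near the rim
- square_tub_2: square grey stacking tub, 50 mm high: an open cup 54 x 54 mm outside and 48 x 48 mm inside (wall 3 mm, upright) on a solid narrower foot 41 x 41 mm. The foot is the lowest 21 mm, cup floor 24 mm up. The foot goes into the cup of another square tub (3.5 mm play all round) until the shoulder sits on its rim: each tub 29 mm higher. Origin at the centre of the underside, z up, x and y square to its sides; 60 to 110 g. Grasp across opposite sides near the rim
- square_tub_3: square grey stacking tub, 50 mm high, may be absent: an open cup 54 x 54 mm outside and 48 x 48 mm inside (wall 3 mm, upright) on a solid narrower foot 41 x 41 mm. The foot is the lowest 21 mm, cup floor 24 mm up. The foot goes into the cup of another square tub (3.5 mm play all round) until the shoulder sits on its rim: each tub 29 mm higher. Origin at the centre of the underside, z up, x and y square to its sides; 60 to 110 g. Grasp across opposite sides near the rim
- odd_round_tub: odd round grey tub, may be absent: same mouth (56 mm outside) and height (50 mm) as the round stacking tubs but straight-sided down to the table, with no narrower foot and a deeper inner floor, 12 mm up, so it will not nest. Origin at the centre of the underside, z up; 55 to 95 g
- odd_square_tub: odd square grey tub, may be absent: same mouth (54 x 54 mm outside) and height (50 mm) as the square stacking tubs but straight-sided down to the table, with no narrower foot and a deeper inner floor, 12 mm up, so it will not nest. Origin at the centre of the underside, z up, x and y square to its sides; 55 to 95 g
- round_stand: fixed wooden block 90 x 90 x 18 mm with a round recess 49 mm across and 10 mm deep in the middle of its top (floor of the recess 8 mm above the table). Origin under its centre at table height, z up
- square_stand: fixed wooden block 90 x 90 x 18 mm with a square recess 47 x 47 mm and 10 mm deep in the middle of its top, its sides parallel to the block's (floor of the recess 8 mm above the table). Origin under its centre at table height, z up, x and y along the block's sides
- reject_tin: fixed low open oval tin, red outside, 189 x 269 x 63 mm, wall about 3 mm, inner floor 3 mm up. Origin under its centre at table height, z up; its y runs along the 269 mm length, roughly along the robot's line of sight
- label_roll: bystander: white roll of labels, 66 mm across, 40 mm high, behind the stands; origin under its centre
- weight_500: bystander: brass weight with a knob, 38 mm across, 45 mm high, far right; origin under its centre
- weight_200: bystander: brass weight with a knob, 29 mm across, 36 mm high, just before the stands; origin under its centre
Not all that is in view belongs to the job. Leave any purple or turquoise look-alike of the square_tub_3 alone.

How it is judged:
By the outcome, as a careful person would: the job done as asked, in the order asked, and still so for the second after the job is handed in, with the robot touching nothing.
Of round_tub_3, square_tub_3 only 1 to 2 are there at a start; the rules pass over those that are not, and their reading is None.
Of odd_round_tub, odd_square_tub only 1 to 2 are there at a start; the rules pass over those that are not, and their reading is None.
At some moment in a run one of odd_round_tub, odd_square_tub may be knocked a few centimetres aside while the robot is not near it.
Once in a run the grip may slacken for a moment while it holds something.
It also fails if it takes over 210 s, if anything falls off the work surface, if the arm or the gripper's body presses on something with over 40 N, if the wrist force passes 120 N, or if a joint passes its speed limit or range.

## Working session

There is one attempt and no reset: what is moved stays moved. The work goes in short steps, Python scripts to look and compute and a tool call to move; the robot and the scene stay as the last step left them, time stands still between calls to the robot, and variables do not carry over. Pictures are saved under pics/ and viewed, about 12 in all and at most 16, crops included, and the job is handed in when it is done.

Besides the shell and the picture viewer there is one more tool, called in YAML: its name, and indented under it one key for each argument. arm_command: Moves the arm, as the interface text tells. Its arguments: {"type":"object","properties":{"motion":{"type":"array"},"newtons":{"type":"number"}},"required":["motion"]}

```bash
ls; mkdir -p pics; cat > h.py <<'E'
import numpy as np, cv2
from scipy.spatial.transform import Rotation as R
from cell import arm, get_image, search_frame, pinpoint
np.set_printoptions(precision=4,suppress=True)
def pose():
    s=arm.observe(); return np.array(s["position"]),R.from_rotvec(np.ravel(s["ee_rot"])) if np.size(s["ee_rot"])==3 else R.from_matrix(s["ee_rot"])
def snap(name,fn=None):
    p,r=pose(); d=get_image(name)
    if name=="wrist":
        T=np.array(d["tool_from_camera"]); d["rotation"]=r.as_matrix()@T[:3,:3]; d["origin"]=p+r.apply(T[:3,3])
    d["rotation"]=np.array(d["rotation"]); 
    if d["rotation"].size==3: d["rotation"]=R.from_rotvec(d["rotation"]).as_matrix()
    if fn: cv2.imwrite("pics/"+fn,cv2.cvtColor(d["frame"],cv2.COLOR_RGB2BGR))
    return d
def cloud(d):
    h,w=d["range_z"].shape; u,v=np.meshgrid(np.arange(w),np.arange(h))
    n=cv2.undistortPoints(np.stack([u,v],-1).reshape(-1,1,2).astype(np.float64),np.array(d["K"]),np.array(d["distortion"])).reshape(h,w,2)
    z=d["range_z"]; c=np.dstack([n*z[...,None],z]); c=c@d["rotation"].T+np.array(d["origin"]); c[z==0]=np.nan
    return c
E
python3 - <<'E'
from h import *
s=arm.observe(); print(s)
for c in("top","scene"):
    d=snap(c,c+"0.png"); print(c,d["origin"],d["rotation"])
    for t in ["round_tub_1","square_tub_1","odd_round_tub","odd_square_tub","round_stand","square_stand","reject_tin","label_roll","weight_500","weight_200"]:
        print(t,[(np.round(x["point"],3).tolist(),round(x["p"],2)) for x in pinpoint(c,t)])
E
```

```text
pics
{'clock': 0.0, 'joints': array([ 1.1654,  0.4352,  0.025 ,  1.5741, -0.0116,  1.134 , -0.0751]), 'dq': array([-0.0007, -0.0017,  0.0007, -0.0009,  0.0008,  0.0002,  0.0001]), 'joint_efforts': array([  0.0011, -66.7838,   0.9861, -31.4457,  -0.0603,   0.0431,
         0.0001]), 'position': array([ 0.1863, -0.5964,  0.404 ]), 'ee_rot': array([ 0.9842,  1.3387, -0.9829]), 'force': array([ 0.1856, -0.0325, -0.177 ]), 'ft_torque': array([ 0.0179, -0.0365, -0.0316]), 'width': 0.9989628189071535}
top [ 0.4591 -0.1846  1.2739] [[-0.0232 -0.9979  0.0607]
 [-0.9994  0.0246  0.0223]
 [-0.0238 -0.0601 -0.9979]]
round_tub_1 [([0.458, 0.105, 0.0], 0.75), ([0.625, -0.242, -0.0], 0.55)]
square_tub_1 [([0.423, 0.222, -0.004], 0.85), ([0.349, -0.233, -0.002], 0.85), ([0.339, -0.639, 0.001], 0.84), ([0.454, 0.004, 0.0], 0.8), ([0.462, -0.207, -0.001], 0.51)]
odd_round_tub [([0.425, 0.22, -0.002], 0.53)]
odd_square_tub [([0.455, -0.106, -0.001], 0.77)]
round_stand [([0.616, 0.098, 0.0], 0.93)]
square_stand [([0.628, -0.072, 0.003], 0.64)]
reject_tin [([0.59, 0.301, 0.003], 0.9)]
label_roll [([0.729
[... 317 characters left out ...]
0.002], 0.96), ([0.626, -0.245, 0.001], 0.84), ([0.462, -0.208, -0.002], 0.73)]
square_tub_1 [([0.456, 0.004, -0.0], 0.96), ([0.424, 0.221, -0.002], 0.93), ([0.46, -0.208, -0.0], 0.93), ([0.349, -0.233, -0.002], 0.87)]
odd_round_tub [([0.455, 0.008, 0.006], 0.22)]
odd_square_tub [([0.457, -0.111, 0.0], 0.97)]
round_stand [([0.614, 0.103, -0.003], 0.92)]
square_stand [([0.629, -0.074, 0.001], 0.72)]
reject_tin [([0.591, 0.3, 0.001], 0.65), ([0.618, 0.102, 0.0], 0.53)]
label_roll [([0.735, 0.006, -0.005], 0.82), ([0.461, 0.106, -0.002], 0.3)]
weight_500 [([0.738, -0.187, -0.001], 0.46), ([0.538, 0.007, -0.007], 0.41)]
weight_200 [([0.738, -0.187, -0.001], 0.46), ([0.538, 0.007, -0.007], 0.41)]
```

View pics/top0.png

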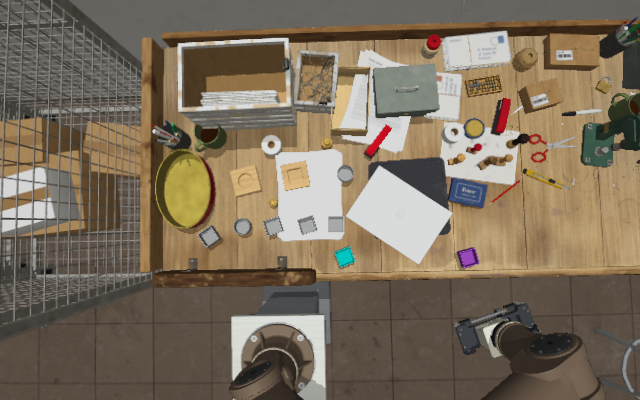

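View pics/scene0.png

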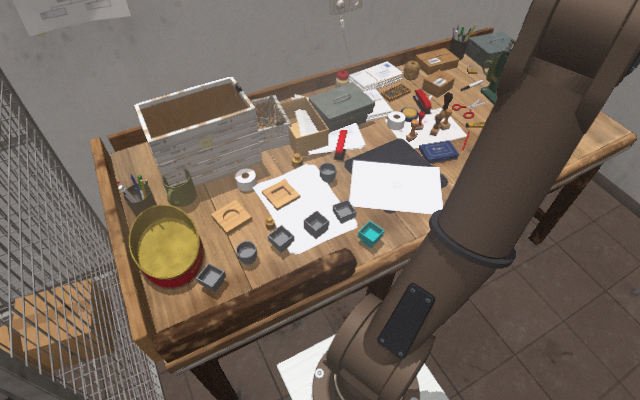

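The top view shows grey tubs at pixels (208,237), (243,227), (273,227), (307,225), (335,225) and (345,174), with the look-alikes at (344,257) and (468,257). Next I'll get rims, floors and yaws from the top depth.

```bash
python3 - <<'E'
from h import *
p,r=pose(); print(r.as_matrix())
d=snap("top"); c=cloud(d); print(d["K"][0])
for n,x,y in [("A",.424,.221),("B",.46,.106),("C",.455,.004),("D",.456,-.109),("E",.461,-.208),("F",.625,-.243)]:
    m=(np.hypot(c[...,0]-x,c[...,1]-y)<.045)
    rim=m&(c[...,2]>.04); q=c[rim][:,:2].astype(np.float32)
    i=m&(np.hypot(c[...,0]-x,c[...,1]-y)<.012)
    print(n,cv2.minAreaRect(q),"rimz",np.nanmedian(c[rim][:,2]),"floor",np.nanmedian(c[i][:,2]))
for n,x,y in [("round",.615,.1),("square",.629,-.073)]:
    m=(np.hypot(c[...,0]-x,c[...,1]-y)<.07); t=m&(c[...,2]>.014)&(c[...,2]<.03)
    print(n,cv2.minAreaRect(c[t][:,:2].astype(np.float32)),np.nanmedian(c[t][:,2]))
# tall stuff map within work area, 5cm grid max z
for x in np.arange(.3,1,.05): print(round(x,2),[int(1000*np.nanmax(np.r_[0,c[(abs(c[...,0]-x-.025)<.025)&(abs(c[...,1]-y-.025)<.025)][:,2]])) for y in np.arange(.45,-.4,-.05)])
E
```

```text
[[ 0.      0.9545  0.2981]
 [-0.      0.2981 -0.9545]
 [-1.     -0.      0.    ]]
[368.3219   0.     320.7511]
A ((0.4284456968307495, 0.22316426038742065), (0.05434609204530716, 0.05283995717763901), 36.23605728149414) rimz 0.04864287419462365 floor 0.02444528757306519
B ((0.4592951536178589, 0.11098869889974594), (0.0545571893453598, 0.053277552127838135), 48.62177276611328) rimz 0.049174093403695274 floor 0.02483412356808068
C ((0.4576961100101471, 0.006860550493001938), (0.05275287106633186, 0.054823458194732666), 17.34292221069336) rimz 0.05003718857875383 floor 0.02457383785954148
D ((0.45883387327194214, -0.10790606588125229), (0.05377651005983353, 0.05378160625696182), 15.481244087219238) rimz 0.049566734593969874 floor 0.013597196215843876
E ((0.4599587023258209, -0.2044345885515213), (0.04986248537898064, 0.049860309809446335), 88.61064910888672) rimz 0.049352779179691164 floor 0.02457041970317686
F ((0.6295143961906433, -0.24033641815185547), (0.05338222533464432, 0.051320161670446396), 88.1756591796875) rimz 0.05002194119419867 floor 0.02403553934794478
round ((0.61739498
[... 591 characters left out ...]
 15, 14, 16, 19]
0.55 [0, 94, 67, 9, 9, 67, 7, 24, 24, 21, 26, 24, 22, 14, 13, 18, 18]
0.6 [0, 94, 67, 10, 8, 69, 23, 23, 25, 8, 23, 22, 24, 13, 56, 55, 17]
0.65 [0, 94, 86, 9, 65, 66, 21, 24, 23, 7, 22, 24, 23, 13, 51, 54, 49]
0.7 [0, 94, 147, 176, 170, 99, 99, 7, 5, 45, 46, 9, 10, 50, 14, 22, 52]
0.75 [0, 95, 144, 140, 142, 238, 238, 239, 234, 232, 44, 7, 7, 93, 96, 95, 95]
0.8 [0, 94, 6, 126, 5, 239, 237, 238, 239, 238, 238, 237, 103, 109, 105, 31, 94]
0.85 [0, 95, 82, 5, 230, 236, 131, 131, 130, 131, 132, 236, 120, 122, 107, 33, 98]
0.9 [0, 95, 63, 4, 231, 236, 12, 11, 9, 11, 12, 250, 113, 115, 118, 40, 96]
0.95 [0, 95, 7, 5, 236, 238, 237, 239, 237, 239, 238, 237, 114, 110, 116, 94, 93]
```

arm_command:
  motion:
    - [91.8, 0, 0, 0, 8.67, 0, 0]
    - [91.8, 0, 0, 0, 8.67, 0, 0]
    - [91.8, -20, 25, -45, 0, 0, 0]
    - [91.8, -20, 25, -45, 0, 0, 0]
    - [91.8, -20, 25, -45, 0, 0, 0]

```text
clock: 1.78
position: [0.262, -0.4601, 0.4653]
ee_rot: [1.209, 1.209, -1.209]
force: [1.6, -0.4, 0.3]
width: 1.0
```

arm_command:
  motion:
    - [91.8, -20, 25, -45, 0, 0, 0]
    - [91.8, -10, 25, -45, 0, 0, 0]
    - [91.8, 0, 25, -45, 0, 0, 0]
    - [91.8, 0, 25, -45, 0, 0, 0]
    - [91.8, 0, 25, -45, 0, 0, 0]

```text
clock: 2.4
position: [0.3868, -0.2349, 0.4951]
ee_rot: [1.209, 1.208, -1.209]
force: [0.9, -0.5, -0.2]
width: 0.998
```

arm_command:
  motion:
    - [91.8, 0, 25, -45, 0, 0, 0]
    - [91.8, 0, 25, -45, 0, 0, 0]
    - [91.8, 0, 25, -45, 0, 0, 0]
    - [91.8, 0, 20, -40, 0, 0, 0]
    - [91.8, 0, 0, 0, 0, 0, 0]

```text
clock: 3.02
position: [0.4823, -0.058, 0.4948]
ee_rot: [1.206, 1.213, -1.203]
force: [-0.2, -0.5, -0.2]
width: 0.997
```

```bash
python3 - <<'E'
from h import *
p,r=pose(); print(p,r.as_matrix()); d=snap("wrist","w1.png"); print(d["tool_from_camera"],d["K"][0])
c=cloud(d); print(c[0,0],c[0,-1],c[-1,0],c[-1,-1])
E
```

```text
[ 0.4823 -0.058   0.4948] [[ 0.0005  1.      0.0063]
 [ 0.0015  0.0063 -1.    ]
 [-1.      0.0006 -0.0015]]
[[ 0.0008 -0.2602  0.9655  0.0195]
 [-0.0006 -0.9655 -0.2602  0.0707]
 [ 1.     -0.0004 -0.001  -0.0006]
 [ 0.      0.      0.      1.    ]] [348.3166   0.     319.5003]
[0.6908 0.362  0.0094] [ 0.6978 -0.4789 -0.0002] [0.4989 0.0047 0.4264] [ 0.4967 -0.1223  0.4235]
```

View pics/w1.png

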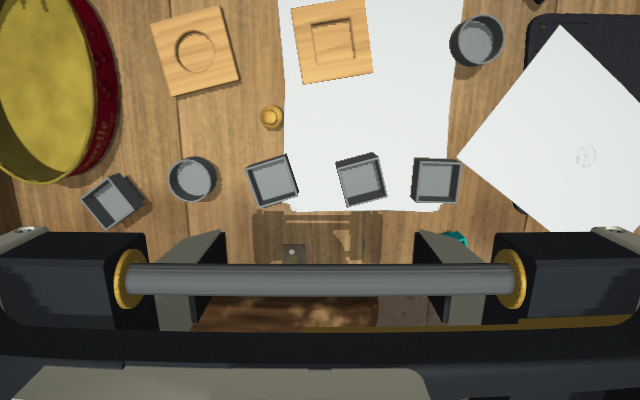

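The wrist view shows A (112,200), B (193,178), C (272,180), D (361,180), E (436,180), F (477,41), and the stands at (195,52) and (332,40). I'll fit the rims and recesses.

```bash
cat >> h.py <<'E'
TUBS=dict(A=(.428,.223),B=(.459,.109),C=(.457,.005),D=(.458,-.108),E=(.461,-.206),F=(.629,-.241))
def rimfit(c,x,y,zlo=.044,zhi=.056,rad=.045):
    m=(np.hypot(c[...,0]-x,c[...,1]-y)<rad)&(c[...,2]>zlo)&(c[...,2]<zhi)
    q=c[m].astype(np.float32)
    if len(q)<20: return None
    q=q[abs(q[:,2]-np.median(q[:,2]))<.004]
    (cx,cy),(w,h),a=cv2.minAreaRect(q[:,:2]); return [round(float(v),4) for v in(cx,cy,w,h,(a+45)%90-45,np.median(q[:,2]))]
E
python3 - <<'E'
from h import *
d=snap("wrist"); c=cloud(d)
for n,(x,y) in TUBS.items(): print(n,rimfit(c,x,y))
for n,x,y in [("round",.616,.103),("square",.63,-.07)]:
    print(n,rimfit(c,x,y,.015,.024,.075)); m=(np.hypot(c[...,0]-x,c[...,1]-y)<.036)&(c[...,2]<.0125)&(c[...,2]>.004)
    print(' recess',cv2.minAreaRect(c[m][:,:2].astype(np.float32)),np.median(c[m][:,2]))
dt=snap("top"); ct=cloud(dt); m=(ct[...,0]<.4)&(ct[...,2]>.08)&(ct[...,1]>.1)&(ct[...,1]<.35); print("beam edge x",np.nanmax(ct[m][:,0]))
for n in "wrist","top":
  for t in("reject_tin","round_stand","square_stand"): print(n,t,pinpoint(n,t)[:1])
E
```

```text
Traceback (most recent call last):
  File "h.py", line 26, in rimfit
    (cx,cy),(w,h),a=cv2.minAreaRect(q[:,:2]); return [round(float(v),4) for v in(cx,cy,w,h,(a+45)%90-45,np.median(q[:,2]))]
                    ~~~~~~~~~~~~~~~^^^^^^^^^
cv2.error: OpenCV(4.12.0) /io/opencv/modules/imgproc/src/convhull.cpp:143: error: (-215:Assertion failed) total >= 0 && (depth == CV_32F || depth == CV_32S) in function 'convexHull'
```

```bash
sed -i 's/minAreaRect(q\[:,:2\])/minAreaRect(np.ascontiguousarray(q[:,:2]))/' h.py
python3 - <<'E'
from h import *
d=snap("wrist"); c=cloud(d)
for n,(x,y) in TUBS.items(): print(n,rimfit(c,x,y))
for n,x,y in [("round",.616,.103),("square",.63,-.07)]:
    print(n,rimfit(c,x,y,.015,.024,.075)); m=(np.hypot(c[...,0]-x,c[...,1]-y)<.036)&(c[...,2]<.0125)&(c[...,2]>.004)
    print(' recess',cv2.minAreaRect(np.ascontiguousarray(c[m][:,:2].astype(np.float32))),np.median(c[m][:,2]))
dt=snap("top"); ct=cloud(dt); m=(ct[...,0]<.4)&(ct[...,2]>.08)&(ct[...,1]>.1)&(ct[...,1]<.35); print("beam edge x",np.nanmax(ct[m][:,0]))
E
```

```text
A [0.4269, 0.2224, 0.0554, 0.0564, 33.3252, 0.0501]
B [0.4586, 0.1088, 0.0545, 0.0552, 38.183, 0.05]
C [0.4567, 0.0052, 0.0544, 0.0547, 17.3256, 0.0501]
D [0.4578, -0.1098, 0.0545, 0.0542, 15.7875, 0.0501]
E [0.4586, -0.2056, 0.0553, 0.0548, -1.1701, 0.05]
F [0.6285, -0.2419, 0.0547, 0.0553, 0.8746, 0.0497]
round [0.6165, 0.1017, 0.0913, 0.0919, 13.0142, 0.0185]
 recess ((0.617824375629425, 0.10343629866838455), (0.04635833576321602, 0.047343891113996506), 88.40025329589844) 0.008598535178412858
square [0.6288, -0.0706, 0.0907, 0.0902, 9.6683, 0.0183]
 recess ((0.6290489435195923, -0.07116390019655228), (0.04730125889182091, 0.04786144196987152), 9.526658058166504) 0.008412526091738537
beam edge x 0.31354819751738094
```

```bash
cat >> h.py <<'E'
def go(x,y,gz,yaw,tag=''):
    """deltas: turn first (deg, tool), then shift in the turned tool frame (mm); gz = grasp point height"""
    p,r=pose(); a=np.radians(yaw); ca,sa=np.cos(a),np.sin(a)
    M=np.array([[0,ca,sa],[0,sa,-ca],[-1,0,0]]); T=R.from_matrix(M)
    print(tag,'pos',p,'turn',np.degrees((r.inv()*T).as_rotvec()).round(1),'shift',(1000*T.inv().apply(np.array([x,y,gz+.159])-p)).round(1))
def rel(dx,dy,yaw):
    a=np.radians(yaw); print('tool y,z for world',dx,dy,':',np.round([dx*np.cos(a)+dy*np.sin(a),dx*np.sin(a)-dy*np.cos(a)],1))
E
python3 -c "
from h import *
go(.458,-.110,.040,15.8)"
```

```text
pos [ 0.4809 -0.0627  0.4947] turn [-15.9   0.    0. ] shift [295.7 -34.9  39.3]
```

arm_command:
  motion:
    - [72, 0, 0, 0, -7.95, 0, 0]
    - [72, 0, 0, 0, -7.95, 0, 0]
    - [72, 40, -34.9, 39.3, 0, 0, 0]
    - [72, 60, 0, 0, 0, 0, 0]
    - [72, 60, 0, 0, 0, 0, 0]

```text
clock: 3.85
position: [0.459, -0.1084, 0.336]
ee_rot: [1.005, 1.324, -1.005]
force: [1.0, -0.7, -0.6]
width: 0.781
```

arm_command:
  motion:
    - [72, 60, 0, 0, 0, 0, 0]
    - [72, 40, 0, 0, 0, 0, 0]
    - [72, 0, 0, 0, 0, 0, 0]
    - [72, 0, 0, 0, 0, 0, 0]

```text
clock: 4.35
position: [0.4603, -0.107, 0.2383]
ee_rot: [1.003, 1.326, -1.003]
force: [0.4, 0.3, 0.3]
width: 0.784
```

```bash
python3 -c "
from h import *
go(.458,-.110,.040,15.8); d=snap('wrist','w2.png'); print(rimfit(cloud(d),.458,-.11))"
```

```text
pos [ 0.4603 -0.107   0.2383] turn [ 0.   0.1 -0.1] shift [39.3 -3.   2.3]
[0.4671, -0.1074, 0.0358, 0.0544, 15.7026, 0.0502]
```

View pics/w2.png

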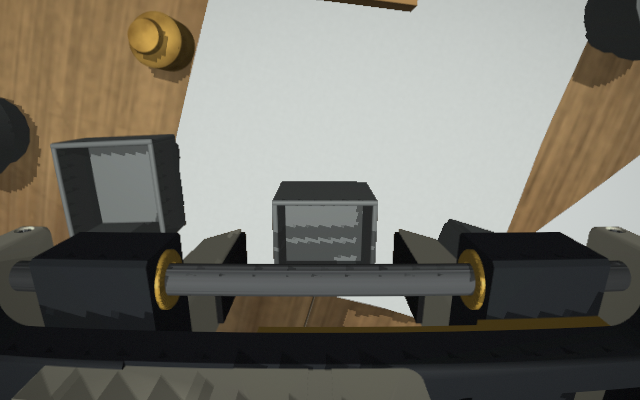

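The mouth of D at (325,230) is centred between the pads, and the fingers clear E.

arm_command:
  motion:
    - [72, 20, -3, 2.3, 0, 0, 0]
    - [72, 19, 0, 0, 0, 0, 0]
    - [72, 0, 0, 0, 0, 0, 0]
    - [40, 0, 0, 0, 0, 0, 0]
    - [40, 0, 0, 0, 0, 0, 0]
  newtons: 30

```text
clock: 5.03
position: [0.458, -0.1095, 0.199]
ee_rot: [1.003, 1.326, -1.001]
force: [-0.0, 0.2, 0.6]
width: 0.618
```

arm_command:
  motion:
    - [40, 0, 0, 0, 0, 0, 0]
    - [40, 0, 0, 0, 0, 0, 0]
    - [40, -40, 0, 0, 0, 0, 0]
    - [40, -60, 0, 0, 0, 0, 0]
    - [40, -40, 0, 0, 0, 0, 0]

```text
clock: 5.65
position: [0.4576, -0.1092, 0.3407]
ee_rot: [1.003, 1.326, -1.001]
force: [0.6, -0.4, -1.0]
width: 0.587
```

```bash
python3 -c "
from h import *
go(.585,.285,.065,0)"
```

```text
pos [ 0.4576 -0.1092  0.3407] turn [15.9  0.  -0.1] shift [ 116.7  127.4 -394.2]
```

arm_command:
  motion:
    - [40, 0, 0, 0, 7.95, 0, 0]
    - [40, 0, 0, 0, 7.95, 0, 0]
    - [40, 0, 16, -50, 0, 0, 0]
    - [40, 0, 16, -50, 0, 0, 0]
    - [40, 0, 16, -50, 0, 0, 0]

```text
clock: 6.28
position: [0.5057, 0.042, 0.3383]
ee_rot: [1.21, 1.208, -1.209]
force: [1.5, 0.5, -1.0]
width: 0.587
```

arm_command:
  motion:
    - [40, 0, 16, -50, 0, 0, 0]
    - [40, 0, 16, -50, 0, 0, 0]
    - [40, 0, 16, -50, 0, 0, 0]
    - [40, 0, 16, -50, 0, 0, 0]
    - [40, 0, 16, -44, 0, 0, 0]

```text
clock: 6.9
position: [0.5855, 0.2866, 0.3381]
ee_rot: [1.209, 1.21, -1.209]
force: [0.9, -1.4, -0.3]
width: 0.59
```

arm_command:
  motion:
    - [40, 0, 0, 0, 0, 0, 0]
    - [40, 50, 0, 0, 0, 0, 0]
    - [40, 50, 0, 0, 0, 0, 0]
    - [40, 0, 0, 0, 0, 0, 0]

```text
clock: 7.4
position: [0.584, 0.2824, 0.2345]
ee_rot: [1.203, 1.211, -1.217]
force: [-0.8, 0.1, 0.5]
width: 0.589
```

```bash
python3 -c "
from h import *
go(.585,.285,.053,0); print(arm.observe()['width']); d=snap('top','t1.png'); cv2.imwrite('pics/t1c.png',cv2.resize(cv2.cvtColor(d['frame'],cv2.COLOR_RGB2BGR)[100:280,130:450],None,fx=2.4,fy=2.4))"
```

```text
pos [0.584  0.2824 0.2345] turn [-0.   0.3  0.4] shift [22.5  1.  -2.6]
0.5889758623668602
```

View pics/t1c.png

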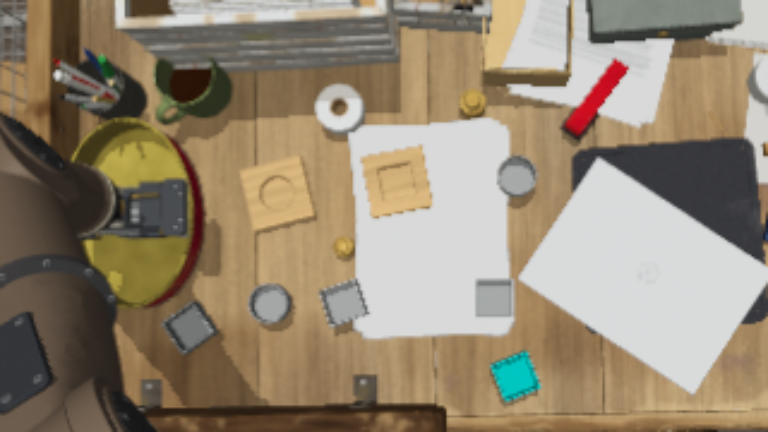

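D has left the mat and the gripper is over the tin at crop (150,210). I'll lower it, release, and go on to B.

arm_command:
  motion:
    - [40, 22, 0, 0, 0, 0, 0]
    - [40, 0, 0, 0, 0, 0, 0]
    - [72, 0, 0, 0, 0, 0, 0]
    - [72, 0, 0, 0, 0, 0, 0]
    - [72, -50, 0, 0, 0, 0, 0]

```text
clock: 8.07
position: [0.5844, 0.2837, 0.2638]
ee_rot: [1.204, 1.211, -1.215]
force: [0.7, -0.5, 0.6]
width: 0.78
```

arm_command:
  motion:
    - [72, -60, 0, 0, 0, 0, 0]
    - [72, -20, -31, 43, 0, 0, 0]
    - [72, 0, -31, 43, 0, 0, 0]
    - [72, 0, -31, 43, 0, 0, 0]
    - [72, 0, -31, 43, 0, 0, 0]

```text
clock: 8.7
position: [0.4604, 0.1114, 0.3468]
ee_rot: [1.21, 1.208, -1.208]
force: [0.5, -1.4, 0.4]
width: 0.782
```

arm_command:
  motion:
    - [72, 50, 0, 0, 0, 0, 0]
    - [72, 0, 0, 0, 0, 0, 0]

```text
clock: 8.95
position: [0.4603, 0.1118, 0.2948]
ee_rot: [1.207, 1.211, -1.213]
force: [-0.8, 0.2, 1.1]
width: 0.785
```

```bash
python3 -c "
from h import *
d=snap('top'); c=cloud(d); print('tin tub',rimfit(c,.58,.285,.03,.06,.06)); print('B',rimfit(c,.4586,.1088)); go(.4586,.1088,.040,0)"
```

```text
tin tub [0.5863, 0.2853, 0.0537, 0.058, 4.0404, 0.0503]
B None
 pos [0.4613 0.1127 0.2962] turn [0.  0.  0.1] shift [97.2 -2.7  3.9]
```

arm_command:
  motion:
    - [72, 50, -2.5, 3.5, 0, 0, 0]
    - [72, 47, 0, 0, 0, 0, 0]
    - [72, 0, 0, 0, 0, 0, 0]
    - [40, 0, 0, 0, 0, 0, 0]
    - [40, 0, 0, 0, 0, 0, 0]
  newtons: 30

```text
clock: 9.62
position: [0.46, 0.1096, 0.201]
ee_rot: [1.211, 1.207, -1.206]
force: [0.8, 0.4, 0.2]
width: 0.616
```

arm_command:
  motion:
    - [40, 0, 0, 0, 0, 0, 0]
    - [40, 0, 0, 0, 0, 0, 0]
    - [40, -50, 0, 0, 0, 0, 0]
    - [40, -40, 0, 0, 0, 0, 0]
    - [40, 0, 0, 0, 0, 0, 0]

```text
clock: 10.25
position: [0.4601, 0.1095, 0.2926]
ee_rot: [1.214, 1.205, -1.203]
force: [0.3, 1.4, -0.8]
width: 0.593
```

```bash
python3 -c "
from h import *
go(.6172,.1025,.060,0)"
```

```text
pos [0.4601 0.1095 0.2926] turn [-0.  -0.1 -0.4] shift [ 73.6 157.1   7. ]
```

arm_command:
  motion:
    - [40, 0, 40, 1, 0, 0, 0]
    - [40, 0, 40, 2, 0, 0, 0]
    - [40, 0, 40, 2, 0, 0, 0]
    - [40, 0, 37, 2, 0, 0, 0]
    - [40, 0, 0, 0, 0, 0, 0]

```text
clock: 10.88
position: [0.6178, 0.1013, 0.2881]
ee_rot: [1.211, 1.208, -1.21]
force: [-0.4, -0.2, -1.2]
width: 0.592
```

```bash
python3 -c "
from h import *
go(.6172,.1025,.060,0); print(arm.observe()['width'])
d=snap('wrist','w3.png'); c=cloud(d); print(rimfit(c,.617,.1025,.12,.16,.05)); m=(np.hypot(c[...,0]-.617,c[...,1]-.1025)<.035)&(c[...,2]>.09)&(c[...,2]<.16); q=c[m]; print(q.min(0),q.max(0))
q=q[abs(q[:,2]-np.median(q[q[:,2]>.13][:,2]))<.005]; 
A=np.c_[2*q[:,:2],np.ones(len(q))]; s=np.linalg.lstsq(A,(q[:,:2]**2).sum(1),rcond=None)[0]; print('circle',s[:2],np.sqrt(s[2]+s[0]**2+s[1]**2))"
```

```text
pos [0.6178 0.1013 0.2881] turn [-0.1  0.  -0. ] shift [69.1 -0.6 -1.2]
0.5915866484988822
[0.6184, 0.0981, 0.0541, 0.0833, 19.5719, 0.1356]
[0.5895 0.0698 0.1073] [0.6442 0.1352 0.16  ]
circle [0.6171 0.1022] 0.02707830309747428
```

View pics/w3.png

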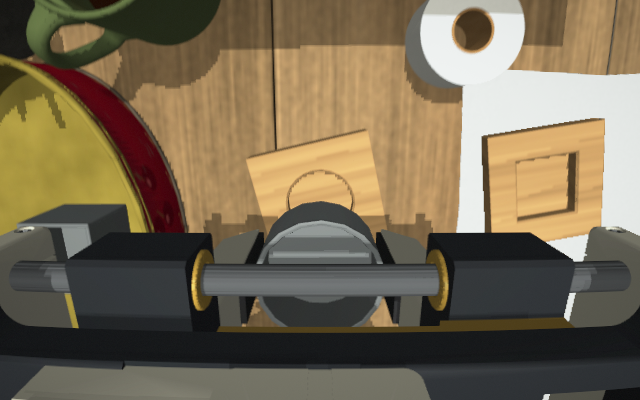

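The tub is held upright, centred near (320,265), with the recess just ahead at (320,200). Lowering it.

arm_command:
  motion:
    - [40, 30, -0.6, -1, 0, 0, 0]
    - [40, 30, 0, 0, 0, 0, 0]
    - [40, 9, 0, 0, 0, 0, 0]
    - [40, 4, 0, 0, 0, 0, 0]
    - [40, 0, 0, 0, 0, 0, 0]

```text
clock: 11.55
position: [0.6149, 0.1031, 0.2172]
ee_rot: [1.209, 1.209, -1.209]
force: [-1.7, -1.6, 4.0]
width: 0.591
```

arm_command:
  motion:
    - [40, 3, 0, 0, 0, 0, 0]
    - [40, 3, 0, 0, 0, 0, 0]
    - [40, 0, 0, 0, 0, 0, 0]

```text
clock: 11.92
position: [0.6171, 0.1029, 0.2134]
ee_rot: [1.213, 1.204, -1.205]
force: [0.8, -3.9, 16.5]
width: 0.592
```

```bash
python3 -c "
from h import *
go(.6172,.1025,.050,0)"
```

```text
pos [0.6171 0.1029 0.2134] turn [-0.  -0.  -0.4] shift [4.4 0.1 0.4]
```

arm_command:
  motion:
    - [40, -3, 0, 0, 0, 0, 0]
    - [40, 0, 0.5, 2, 0, 0, 0]
    - [40, 3, 0, 0, 0, 0, 0]
    - [40, 2, 0, 0, 0, 0, 0]
    - [40, 0, 0, 0, 0, 0, 0]

```text
clock: 12.55
position: [0.6179, 0.1013, 0.2107]
ee_rot: [1.213, 1.205, -1.204]
force: [3.3, -1.5, 18.7]
width: 0.597
```

```bash
python3 -c "
from h import *
go(.6172,.1025,.050,0);print(arm.observe()['force'],arm.observe()['ft_torque'])"
```

```text
pos [0.6179 0.1013 0.2107] turn [-0.  -0.1 -0.4] shift [ 1.7 -0.7 -1.2]
[ 3.3287 -1.4665 18.728 ] [-0.151  -0.3273  0.0122]
```

arm_command:
  motion:
    - [72, -1, 0, 0, 0, 0, 0]
    - [72, 0, 0, 0, 0, 0, 0]
    - [72, -50, 0, 0, 0, 0, 0]
    - [72, -60, 0, 0, 0, 0, 0]
    - [72, 0, -60, 0, 0, 0, 0]

```text
clock: 13.18
position: [0.5597, 0.1019, 0.3235]
ee_rot: [1.218, 1.203, -1.201]
force: [-1.5, 0.7, -0.9]
width: 0.785
```

```bash
cat >> h.py <<'E'
def rimplane(c,x,y,zlo,zhi,rad=.042):
    m=(np.hypot(c[...,0]-x,c[...,1]-y)<rad)&(c[...,2]>zlo)&(c[...,2]<zhi); q=c[m]
    (cx,cy),(w,h),a=cv2.minAreaRect(np.ascontiguousarray(q[:,:2].astype(np.float32)))
    s=np.linalg.lstsq(np.c_[q[:,:2]-[cx,cy],np.ones(len(q))],q[:,2],rcond=None)[0]
    print('rim',np.array([cx,cy,w,h]),'yaw',round((a+45)%90-45,1),'z',s[2].round(4),'tilt deg',np.degrees(s[:2]).round(1),len(q))
E
python3 -c "
from h import *
go(.6172,.1025,.16,0)
d=snap('wrist','w4.png'); rimplane(cloud(d),.617,.1025,.05,.07)
d=snap('scene'); rimplane(cloud(d),.617,.1025,.05,.07)"
```

```text
pos [0.5597 0.1019 0.3235] turn [-0.1 -0.2 -0.6] shift [ 4.5 57.5 -0.6]
rim [0.6214 0.1007 0.0589 0.0554] yaw 7.6 z 0.0592 tilt deg [-10.5   0.9] 1381
rim [0.6191 0.0989 0.0556 0.0589] yaw -21.6 z 0.0576 tilt deg [-5.8  1.9] 151
```

```bash
python3 -c "
from h import *
d=snap('wrist','w5.png'); c=cloud(d)
m=(np.hypot(c[...,0]-.62,c[...,1]-.1025)<.045)&(c[...,2]>.045)&(c[...,2]<.075);q=c[m]
a=np.arctan2(q[:,1]-.101,q[:,0]-.619)
for k in np.arange(-np.pi,np.pi,np.pi/4):
    s=q[(a>=k)&(a<k+np.pi/4)]; print(round(np.degrees(k)),len(s),s[:,2].max().round(4) if len(s) else '', np.hypot(s[:,0]-.619,s[:,1]-.101).max().round(4) if len(s) else '')
"
```

```text
-180 291 0.0725 0.0291
-135 170 0.0703 0.0278
-90 272 0.0643 0.0308
-45 304 0.0573 0.0317
0 315 0.0585 0.0319
45 255 0.0659 0.0312
90 191 0.0707 0.0285
135 338 0.0722 0.0296
```

View pics/w5.png

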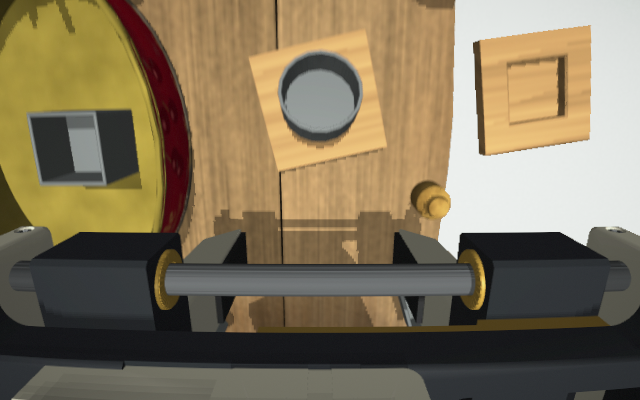

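The picture shows the tub at (320,95) tilted: the near (-x) edge of its foot is caught on the recess edge. The odd tub sits fine in the tin at (70,148). I'll regrasp with the jaws along x so that the flat pads square the tub up.

```bash
python3 -c "
from h import *
print(arm.observe()['joints']); go(.6195,.101,.150,90); go(.6195,.101,.15,-90)"
```

```text
[-0.0182  0.4505 -0.3528  1.8105  0.1906  0.9189 -2.0243]
 pos [0.5522 0.101  0.318 ] turn [-89.9  -0.1   0.3] shift [ 9.   0.  67.3]
 pos [0.5522 0.101  0.318 ] turn [90.1  0.3  0.1] shift [  9.   -0.  -67.3]
```

arm_command:
  motion:
    - [72, 0, 0, 0, 10, 0, 0]
    - [72, 0, 0, 0, 10, 0, 0]
    - [72, 0, 0, 0, 0, 0, 0]

```text
clock: 13.7
position: [0.5562, 0.1012, 0.3183]
ee_rot: [1.46, 1.024, -1.461]
force: [0.1, -0.3, 0.5]
width: 0.787
```

```bash
python3 -c "
from h import *
print(arm.observe()['joints']); go(.6195,.101,.15,-90)"
```

```text
[-0.0798  0.4441 -0.2662  1.8078  0.144   0.9093 -2.3288]
 pos [0.5562 0.1012 0.3183] turn [70.1  0.1 -0. ] shift [  9.3   0.2 -63.3]
```

arm_command:
  motion:
    - [80, 0, 0, 0, -10, 0, 0]
    - [80, 0, 0, 0, -10, 0, 0]
    - [80, 0, 0, 0, -10, 0, 0]
    - [80, 0, 0, 0, -10, 0, 0]
    - [80, 0, 0, 0, -10, 0, 0]

```text
clock: 14.32
position: [0.5562, 0.101, 0.3185]
ee_rot: [0.807, 1.416, -0.808]
force: [0.2, -1.0, -0.4]
width: 0.873
```

arm_command:
  motion:
    - [80, 0, 0, 0, -10, 0, 0]
    - [80, 0, 0, 0, -10, 0, 0]
    - [80, 0, 0, 0, -10, 0, 0]
    - [80, 0, 0, 0, -10, 0, 0]
    - [80, 0, 0, 0, -10, 0, 0]

```text
clock: 14.95
position: [0.5562, 0.1009, 0.3185]
ee_rot: [0.129, 1.567, -0.129]
force: [-0.2, -0.6, 0.1]
width: 0.87
```

arm_command:
  motion:
    - [80, 0, 0, 0, -10, 0, 0]
    - [80, 0, 0, 32, 0, 0, 0]
    - [80, 0, 0, 31, 0, 0, 0]
    - [80, 0, 0, 0, 0, 0, 0]

```text
clock: 15.45
position: [0.6207, 0.1004, 0.3181]
ee_rot: [-0.001, 1.571, 0.002]
force: [0.1, -0.3, -0.2]
width: 0.869
```

```bash
python3 -c "
from h import *
print(arm.observe()['joints']); go(.6195,.101,.062,90)"
```

```text
[ 0.2099  0.6242 -0.7047  1.6216  0.4474  1.0629 -0.6211]
 pos [0.6207 0.1004 0.3181] turn [ 0.1  0.  -0. ] shift [97.1  0.6 -1.2]
```

arm_command:
  motion:
    - [80, 50, 0.5, -1, 0, 0, 0]
    - [80, 48, 0, 0, 0, 0, 0]
    - [80, 0, 0, 0, 0, 0, 0]
    - [40, 0, 0, 0, 0, 0, 0]
    - [40, 0, 0, 0, 0, 0, 0]
  newtons: 20

```text
clock: 16.08
position: [0.6186, 0.1021, 0.2232]
ee_rot: [0.0, 1.568, 0.001]
force: [-0.4, 1.0, 0.4]
width: 0.705
```

arm_command:
  motion:
    - [40, 0, 0, 0, 0, 0, 0]
    - [40, 0, 0, 0, 0, 0, 0]
    - [40, 0, 0, 0, 0, 0, 0]
  newtons: 30

```text
clock: 16.45
position: [0.6188, 0.102, 0.2227]
ee_rot: [0.001, 1.567, 0.001]
force: [1.3, -0.8, 8.0]
width: 0.649
```

```bash
python3 -c "
from h import *
s=arm.observe();print(s['width']*91.8,s['force'],s['ft_torque']); go(.6175,.103,.050,90)
d=snap('wrist','w6.png'); c=cloud(d)
m=(np.hypot(c[...,0]-.619,c[...,1]-.1025)<.04)&(c[...,2]>.045)&(c[...,2]<.085);q=c[m]; print(q.min(0),q.max(0))"
```

```text
59.5484127722934 [ 1.3208 -0.846   7.9834] [-0.0423 -0.5011 -0.0386]
 pos [0.6188 0.102  0.2227] turn [ 0.   0.2 -0. ] shift [13.7  1.  -1.3]
[0.5805 0.0731 0.045 ] [0.6576 0.1296 0.0849]
```

View pics/w6.png

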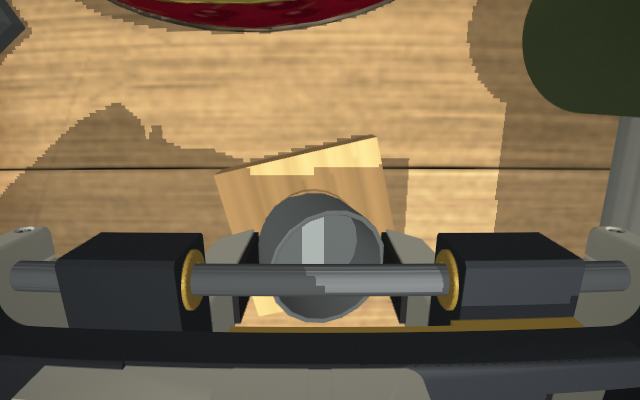

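It is still tilted because it is jammed against the block. I'll lift it free so the grip can square it.

arm_command:
  motion:
    - [40, -20, 0, 0, 0, 0, 0]
    - [40, -20, 0, 0, 0, 0, 0]
    - [40, 0, 0, 0, 0, 0, 0]
    - [40, 0, 0, 0, 0, 0, 0]
  newtons: 40

```text
clock: 17.0
position: [0.6177, 0.1014, 0.2609]
ee_rot: [-0.0, 1.571, -0.0]
force: [-0.2, -0.1, -1.4]
width: 0.642
```

```bash
python3 -c "
from h import *
s=arm.observe();print(s['width']*91.8,s['force'],s['ft_torque']); go(.6175,.103,.050,90)
d=snap('wrist','w7.png')"
```

```text
58.96161801580837 [-0.163  -0.0758 -1.3653] [-0.0423 -0.1    -0.0281]
 pos [0.6177 0.1014 0.2609] turn [-0.  0.  0.] shift [51.9  1.6 -0.2]
```

View pics/w7.png

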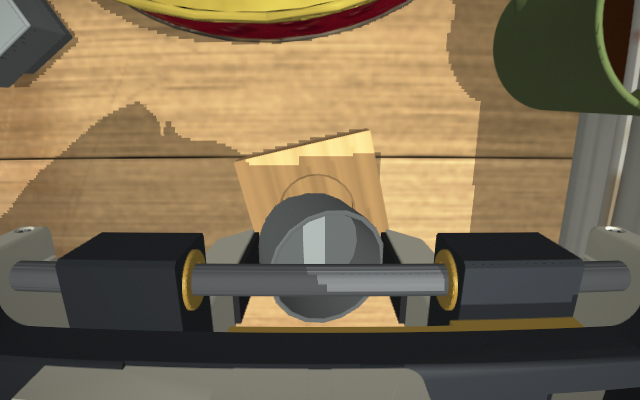

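It stays tilted in the grip. I'll set it on the open table where B stood, let it settle flat, and regrasp there.

arm_command:
  motion:
    - [40, -20, 0, 0, 0, 0, 0]
    - [40, 0, 2, -53, 0, 0, 0]
    - [40, 0, 2, -53, 0, 0, 0]
    - [40, 0, 3, -52, 0, 0, 0]
    - [40, 0, 0, 0, 0, 0, 0]

```text
clock: 17.68
position: [0.4564, 0.1089, 0.2815]
ee_rot: [-0.005, 1.573, 0.001]
force: [0.4, -0.4, 0.1]
width: 0.641
```

arm_command:
  motion:
    - [40, 35, 0, 0, 0, 0, 0]
    - [40, 29, 0, 0, 0, 0, 0]
    - [40, 0, 0, 0, 0, 0, 0]

```text
clock: 18.05
position: [0.4601, 0.1086, 0.2162]
ee_rot: [-0.001, 1.573, -0.0]
force: [-0.4, -0.2, -0.6]
width: 0.644
```

arm_command:
  motion:
    - [40, 4, 0, 0, 0, 0, 0]
    - [40, 3, 0, 0, 0, 0, 0]
    - [40, 0, 0, 0, 0, 0, 0]

```text
clock: 18.42
position: [0.4601, 0.1099, 0.2123]
ee_rot: [-0.0, 1.568, 0.001]
force: [-7.8, -0.6, 24.0]
width: 0.638
```

arm_command:
  motion:
    - [80, 0, 0, 0, 0, 0, 0]
    - [80, 0, 0, 0, 0, 0, 0]
    - [80, -60, 0, 0, 0, 0, 0]
    - [80, -60, 0, 0, 0, 0, 0]
    - [80, -20, -60, 0, 0, 0, 0]

```text
clock: 19.05
position: [0.461, 0.0529, 0.354]
ee_rot: [-0.003, 1.563, 0.008]
force: [1.0, -0.3, -0.4]
width: 0.874
```

arm_command:
  motion:
    - [80, 0, -20, 0, 0, 0, 0]
    - [80, 0, 0, 0, 0, 0, 0]

```text
clock: 19.3
position: [0.46, 0.0275, 0.35]
ee_rot: [0.002, 1.57, -0.004]
force: [1.4, 0.8, -1.2]
width: 0.873
```

```bash
python3 -c "
from h import *
d=snap('wrist','w8.png'); c=cloud(d); rimplane(c,.457,.109,.0475,.06); m=(np.hypot(c[...,0]-.457,c[...,1]-.109)<.04)&(c[...,2]<.1); print(np.nanpercentile(c[m][:,2],[50,99])); x,y=rimfit(c,.457,.109)[:2]; print(x,y);go(x,y,.04,90)
cs=cloud(snap('top')); rimplane(cs,.457,.109,.046,.06)"
```

```text
rim [0.4513 0.1096 0.054  0.0551] yaw -0.5 z 0.0503 tilt deg [-0.1  0.1] 757
[0.0243 0.0514]
0.4513 0.1096
 pos [0.4599 0.0289 0.3499] turn [-0.1  0.  -0. ] shift [150.9  80.7  -8.6]
rim [0. 0. 0. 0.] yaw 0.0 z 0.0 tilt deg [0. 0.] 0
```

arm_command:
  motion:
    - [80, 20, 40, -4.5, 0, 0, 0]
    - [80, 30, 40.7, -4, 0, 0, 0]
    - [80, 50, 0, 0, 0, 0, 0]
    - [80, 50, 0, 0, 0, 0, 0]
    - [80, 0, 0, 0, 0, 0, 0]

```text
clock: 20.02
position: [0.4497, 0.1111, 0.1972]
ee_rot: [-0.003, 1.577, 0.002]
force: [0.3, -0.2, 0.7]
width: 0.87
```

arm_command:
  motion:
    - [40, 0, 0, 0, 0, 0, 0]
    - [40, 0, 0, 0, 0, 0, 0]
    - [40, 0, 0, 0, 0, 0, 0]
    - [40, 0, 0, 0, 0, 0, 0]
  newtons: 40

```text
clock: 20.52
position: [0.4519, 0.1101, 0.2011]
ee_rot: [0.001, 1.568, -0.0]
force: [-1.1, 0.1, 9.7]
width: 0.606
```

```bash
python3 -c "
from h import *
print(arm.observe()['width']*91.8,arm.observe()['force']); go(.617,.03,.14,90)"
```

```text
55.65162429819978 [-1.132   0.1273  9.7457]
 pos [0.4519 0.1101 0.2011] turn [-0.   0.1 -0. ] shift [-97.9 -80.1 165.1]
```

arm_command:
  motion:
    - [40, -50, 0, 0, 0, 0, 0]
    - [40, -48, 0, 0, 0, 0, 0]
    - [40, 0, -27, 55, 0, 0, 0]
    - [40, 0, -27, 55, 0, 0, 0]
    - [40, 0, -26, 55, 0, 0, 0]

```text
clock: 21.15
position: [0.618, 0.0284, 0.2989]
ee_rot: [0.0, 1.569, -0.001]
force: [0.3, 0.9, -1.0]
width: 0.612
```

arm_command:
  motion:
    - [40, 0, 0, 0, 0, 0, 0]
    - [40, 0, 0, 0, 0, 0, 0]

```text
clock: 21.4
position: [0.6159, 0.0301, 0.2979]
ee_rot: [0.001, 1.571, 0.0]
force: [-1.0, 0.2, -0.7]
width: 0.609
```

```bash
cat >> h.py <<'E'
def recess(c,x,y):
    print('block',rimfit(c,x,y,.015,.024,.075)); m=(np.hypot(c[...,0]-x,c[...,1]-y)<.036)&(c[...,2]<.0125)&(c[...,2]>.004)
    print('recess',cv2.minAreaRect(np.ascontiguousarray(c[m][:,:2].astype(np.float32))),np.median(c[m][:,2]))
E
python3 -c "
from h import *
print(arm.observe()['width']*91.8)
d=snap('wrist','w9.png');c=cloud(d);recess(c,.617,.103);go(.6175,.103,.065,90)
p,r=pose(); m=(np.hypot(c[...,0]-p[0],c[...,1]-p[1])<.04)&(c[...,2]>p[2]-.159)&(c[...,2]<p[2]-.14);q=c[m];print('tub',q.min(0),q.max(0),p)
rimplane(c,p[0],p[1],p[2]-.154,p[2]-.148,.03)"
```

```text
55.891674635663115
block [0.6168, 0.1017, 0.0909, 0.0904, 13.0474, 0.0185]
recess ((0.6167478561401367, 0.10175532102584839), (0.04863428324460983, 0.04862193018198013), 51.00419616699219) 0.008528012768047571
 pos [0.6155 0.0307 0.298 ] turn [ 0.1 -0.  -0. ] shift [74.  72.3  2. ]
tub [0.577  0.0031 0.139 ] [0.654  0.0575 0.158 ] [0.6155 0.0307 0.298 ]
rim [0.6166 0.0308 0.0573 0.0534] yaw 5.6 z 0.1465 tilt deg [-0.2  0.5] 1998
```

View pics/w9.png

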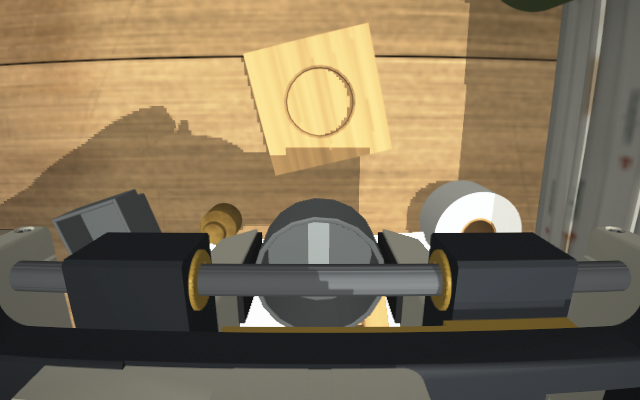

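The tub is held upright and centred (320,265). The recess is at (.6168,.1017), with the weight and roll clear.

arm_command:
  motion:
    - [40, 0, 36, 1, 0, 0, 0]
    - [40, 0, 35.5, 0, 0, 0, 0]
    - [40, 40, 0, 0, 0, 0, 0]
    - [40, 33, 0, 0, 0, 0, 0]
    - [40, 0, 0, 0, 0, 0, 0]

```text
clock: 22.08
position: [0.6154, 0.1018, 0.223]
ee_rot: [-0.003, 1.575, 0.001]
force: [1.2, -0.0, -1.0]
width: 0.611
```

arm_command:
  motion:
    - [40, 0, 0, 0, 0, 0, 0]
    - [40, 0, 0, 0, 0, 0, 0]

```text
clock: 22.32
position: [0.6178, 0.1019, 0.2265]
ee_rot: [0.0, 1.568, 0.001]
force: [0.6, -0.4, -0.2]
width: 0.613
```

```bash
cat >> h.py <<'E'
def stat():
    s=arm.observe(); print('w %.1f'%(s['width']*91.8),'F',s['force'],'M',s['ft_torque'])
E
python3 -c "
from h import *
stat();go(.6168,.1017,.050,90)"
```

```text
w 56.3 F [ 0.5852 -0.3836 -0.1517] M [-0.0192 -0.119   0.0219]
 pos [0.6178 0.1019 0.2265] turn [ 0.   0.1 -0. ] shift [17.5 -0.2 -1. ]
```

arm_command:
  motion:
    - [40, 2, 0, -0.5, 0, 0, 0]
    - [40, 2, 0, 0, 0, 0, 0]
    - [40, 2, 0, 0, 0, 0, 0]
    - [40, 2, 0, 0, 0, 0, 0]
    - [40, 0, 0, 0, 0, 0, 0]

```text
clock: 22.95
position: [0.6168, 0.1015, 0.2163]
ee_rot: [-0.0, 1.571, -0.0]
force: [-0.5, 1.0, -0.4]
width: 0.604
```

arm_command:
  motion:
    - [40, 2, 0, 0, 0, 0, 0]
    - [40, 2, 0, 0, 0, 0, 0]
    - [40, 2, 0, 0, 0, 0, 0]
    - [40, 2, 0, 0, 0, 0, 0]
    - [40, 0, 0, 0, 0, 0, 0]

```text
clock: 23.58
position: [0.6168, 0.1016, 0.2092]
ee_rot: [-0.0, 1.571, -0.0]
force: [-2.3, -0.6, 6.2]
width: 0.604
```

```bash
python3 -c "
from h import *
stat();go(.6168,.1017,.050,90)"
```

```text
w 55.5 F [-2.3338 -0.6479  6.2264] M [-0.2439  0.4824 -0.0465]
 pos [0.6168 0.1016 0.2092] turn [0. 0. 0.] shift [ 0.2  0.1 -0. ]
```

Seated: contact at exactly the expected height. I'll release and go to F, keeping the yaw at 90.

arm_command:
  motion:
    - [72, 0, 0, 0, 0, 0, 0]
    - [72, 0, 0, 0, 0, 0, 0]
    - [72, -20, 0, 0, 0, 0, 0]
    - [72, -50, 0, 0, 0, 0, 0]
    - [72, -50, 0, 0, 0, 0, 0]

```text
clock: 24.2
position: [0.6167, 0.1017, 0.3311]
ee_rot: [0.0, 1.571, 0.001]
force: [0.9, 0.4, 0.3]
width: 0.784
```

arm_command:
  motion:
    - [72, -20, -60, 0, 0, 0, 0]
    - [72, 0, -60, 0, 0, 0, 0]
    - [72, 0, -60, 0, 0, 0, 0]
    - [72, 0, -60, 0, 0, 0, 0]
    - [72, 0, -60, 0, 0, 0, 0]

```text
clock: 24.82
position: [0.6167, -0.1996, 0.3502]
ee_rot: [-0.0, 1.569, 0.0]
force: [1.2, 0.6, -0.5]
width: 0.786
```

arm_command:
  motion:
    - [72, 0, -60, 6, 0, 0, 0]
    - [72, 0, -55, 6, 0, 0, 0]
    - [72, 0, 0, 0, 0, 0, 0]
    - [72, 0, 0, 0, 0, 0, 0]
    - [72, 0, 0, 0, 0, 0, 0]

```text
clock: 25.45
position: [0.6292, -0.3108, 0.3493]
ee_rot: [-0.002, 1.57, 0.003]
force: [-0.3, 0.8, -0.1]
width: 0.781
```

```bash
python3 -c "
from h import *
d=snap('wrist','w10.png');c=cloud(d); rimplane(c,.6285,-.242,.0475,.06);go(.6285,-.242,.04,90)
c=cloud(snap('top'));rimplane(c,.617,.102,.052,.07,.04)
c=cloud(snap('scene'));rimplane(c,.617,.102,.052,.07,.04)"
```

```text
rim [ 0.629  -0.242   0.0548  0.055 ] yaw 0.9 z 0.0503 tilt deg [ 0. -0.] 752
 pos [ 0.6292 -0.3109  0.3492] turn [ 0.2  0.  -0. ] shift [150.2  68.9  -0.7]
rim [0.6182 0.1034 0.0549 0.0521] yaw -44.3 z 0.0574 tilt deg [-2.7 -1.6] 52
rim [0.6154 0.099  0.0556 0.0566] yaw 37.0 z 0.0561 tilt deg [-0.4 -1.1] 81
```

arm_command:
  motion:
    - [72, 40, 35, -0.3, 0, 0, 0]
    - [72, 40, 34, 0, 0, 0, 0]
    - [72, 40, 0, 0, 0, 0, 0]
    - [72, 20, 0, 0, 0, 0, 0]
    - [72, 10, 0, 0, 0, 0, 0]

```text
clock: 26.22
position: [0.6286, -0.2442, 0.1978]
ee_rot: [0.0, 1.571, -0.0]
force: [1.1, 0.1, 0.5]
width: 0.782
```

arm_command:
  motion:
    - [72, 0, 0, 0, 0, 0, 0]
    - [40, 0, 0, 0, 0, 0, 0]
    - [40, 0, 0, 0, 0, 0, 0]
    - [40, 0, 0, 0, 0, 0, 0]
    - [40, 0, 0, 0, 0, 0, 0]

```text
clock: 26.85
position: [0.6289, -0.244, 0.1995]
ee_rot: [-0.001, 1.569, -0.001]
force: [-1.7, -1.1, 7.2]
width: 0.604
```

```bash
python3 -c "
from h import *
stat();go(.617,.03,.17,90)"
```

```text
w 55.4 F [-1.7036 -1.1092  7.153 ] M [-0.0429  0.2068  0.0135]
 pos [ 0.6289 -0.244   0.1995] turn [-0.   0.1  0. ] shift [-129.5  274.   -11.9]
```

arm_command:
  motion:
    - [40, -30, 0, 0, 0, 0, 0]
    - [40, -50, 0, 0, 0, 0, 0]
    - [40, -50, 20, 0, 0, 0, 0]
    - [40, 0, 50, -3, 0, 0, 0]
    - [40, 0, 50, -3, 0, 0, 0]

```text
clock: 27.48
position: [0.6224, -0.1228, 0.3293]
ee_rot: [0.001, 1.569, -0.001]
force: [0.5, 0.7, -0.8]
width: 0.603
```

arm_command:
  motion:
    - [40, 0, 50, -3, 0, 0, 0]
    - [40, 0, 50, -3, 0, 0, 0]
    - [40, 0, 40, 0, 0, 0, 0]
    - [40, 0, 14, 0, 0, 0, 0]
    - [40, 0, 0, 0, 0, 0, 0]

```text
clock: 28.1
position: [0.6165, 0.0307, 0.3284]
ee_rot: [-0.001, 1.571, 0.001]
force: [0.3, -0.3, -0.9]
width: 0.599
```

arm_command:
  motion:
    - [40, 0, 0, 0, 0, 0, 0]
    - [40, 0, 0, 0, 0, 0, 0]

```text
clock: 28.35
position: [0.6168, 0.0283, 0.3282]
ee_rot: [0.001, 1.571, -0.003]
force: [0.4, 0.1, 0.1]
width: 0.602
```

```bash
python3 -c "
from h import *
stat();p,r=pose();d=snap('wrist','w11.png');c=cloud(d);rimplane(c,.617,.102,.0555,.064)
rimplane(c,p[0],p[1],p[2]-.153,p[2]-.146,.03);go(.6168,.1,.085,90)"
```

```text
w 55.2 F [0.3808 0.1305 0.0811] M [-0.0328 -0.0847  0.0036]
rim [0.6177 0.1006 0.0551 0.0552] yaw -1.6 z 0.0582 tilt deg [0.1 0.1] 950
rim [0.6173 0.031  0.0568 0.054 ] yaw 2.2 z 0.1782 tilt deg [-0.2  0.8] 2438
 pos [0.6167 0.0286 0.3282] turn [-0.1 -0.   0. ] shift [84.2 71.4  0.1]
```

B is seated flat, rim z .0582. I'll place F on it.

arm_command:
  motion:
    - [40, 0, 35, 0.5, 0, 0, 0]
    - [40, 0, 35, 0, 0, 0, 0]
    - [40, 40, 0, 0, 0, 0, 0]
    - [40, 33, 0, 0, 0, 0, 0]
    - [40, 0, 0, 0, 0, 0, 0]

```text
clock: 29.02
position: [0.6163, 0.0989, 0.2531]
ee_rot: [-0.001, 1.575, -0.002]
force: [-0.3, -0.1, -0.7]
width: 0.599
```

arm_command:
  motion:
    - [40, 0, 0, 0, 0, 0, 0]
    - [40, 0, 0, 0, 0, 0, 0]
    - [40, 0, 0, 0, 0, 0, 0]

```text
clock: 29.4
position: [0.6174, 0.1002, 0.2566]
ee_rot: [0.0, 1.569, -0.0]
force: [-0.2, 0.1, -0.9]
width: 0.603
```

```bash
python3 -c "
from h import *
stat();go(.6172,.0985,.0775,90)"
```

```text
w 55.4 F [-0.2064  0.0545 -0.8584] M [ 0.0016 -0.1289  0.0041]
 pos [0.6174 0.1002 0.2566] turn [-0.   0.1 -0. ] shift [20.1 -1.7 -0.2]
```

arm_command:
  motion:
    - [40, 2, -1.7, 0, 0, 0, 0]
    - [40, 2, 0, 0, 0, 0, 0]
    - [40, 2, 0, 0, 0, 0, 0]
    - [40, 2, 0, 0, 0, 0, 0]
    - [40, 2, 0, 0, 0, 0, 0]

```text
clock: 30.02
position: [0.617, 0.0986, 0.2452]
ee_rot: [-0.0, 1.571, 0.0]
force: [0.3, -1.1, -0.9]
width: 0.606
```

arm_command:
  motion:
    - [40, 2, 0, 0, 0, 0, 0]
    - [40, 2, 0, 0, 0, 0, 0]
    - [40, 2, 0, 0, 0, 0, 0]
    - [40, 2, 0, 0, 0, 0, 0]
    - [40, 0, 0, 0, 0, 0, 0]

```text
clock: 30.65
position: [0.617, 0.0985, 0.2372]
ee_rot: [-0.0, 1.571, -0.0]
force: [-0.7, -0.6, -0.0]
width: 0.603
```

arm_command:
  motion:
    - [40, 1, 0, 0, 0, 0, 0]
    - [40, 1, 0, 0, 0, 0, 0]
    - [40, 0, 0, 0, 0, 0, 0]

```text
clock: 31.02
position: [0.6171, 0.0987, 0.2365]
ee_rot: [-0.0, 1.57, -0.0]
force: [-3.1, -0.8, 9.2]
width: 0.604
```

```bash
python3 -c "
from h import *
stat();go(.6172,.0985,.0775,90)"
```

```text
w 55.5 F [-3.0976 -0.8181  9.1711] M [-0.313   0.6848 -0.0375]
 pos [0.6171 0.0987 0.2365] turn [0. 0. 0.] shift [-0.  -0.2  0.1]
```

Seated on B. I'll release and go to square E.

arm_command:
  motion:
    - [72, 0, 0, 0, 0, 0, 0]
    - [72, 0, 0, 0, 0, 0, 0]
    - [72, -20, 0, 0, 0, 0, 0]
    - [72, -50, 0, 0, 0, 0, 0]
    - [72, -40, 0, 0, 0, 0, 0]

```text
clock: 31.65
position: [0.6171, 0.0989, 0.3485]
ee_rot: [0.0, 1.569, 0.001]
force: [0.6, -0.9, 0.2]
width: 0.783
```

arm_command:
  motion:
    - [72, 0, -50, -26, 0, 0, 0]
    - [72, 0, -50, -26, 0, 0, 0]
    - [72, 0, -50, -26, 0, 0, 0]
    - [72, 0, -50, -26, 0, 0, 0]
    - [72, 0, -50, -26, 0, 0, 0]

```text
clock: 32.28
position: [0.4863, -0.1528, 0.3468]
ee_rot: [-0.001, 1.569, -0.0]
force: [1.1, -0.5, -0.1]
width: 0.785
```

arm_command:
  motion:
    - [72, 0, -54, -28, 1.2, 0, 0]
    - [72, 30, 0, 0, 0, 0, 0]
    - [72, 0, 0, 0, 0, 0, 0]
    - [72, 0, 0, 0, 0, 0, 0]

```text
clock: 32.78
position: [0.4599, -0.2044, 0.3168]
ee_rot: [0.015, 1.569, -0.015]
force: [0.8, -0.2, 0.4]
width: 0.785
```

```bash
python3 -c "
from h import *
stat();go(.4586,-.2056,.04,88.8);c=cloud(snap('scene'));rimplane(c,.617,.1,.08,.1,.04); c=cloud(snap('top'));rimplane(c,.617,.1,.08,.1,.04)"
```

```text
w 72.1 F [ 0.8011 -0.203   0.4346] M [-0.0419 -0.0918 -0.0071]
 pos [ 0.4599 -0.2044  0.3168] turn [ 0.1  0.1 -0. ] shift [117.8  -1.2  -1.3]
rim [0.6162 0.099  0.0536 0.0556] yaw -21.2 z 0.0847 tilt deg [-1.  -1.3] 98
rim [0.6188 0.1023 0.054  0.0532] yaw 40.4 z 0.0857 tilt deg [-1.8  0.7] 58
```

arm_command:
  motion:
    - [72, 50, -1.2, -1.3, 0, 0, 0]
    - [72, 50, 0, 0, 0, 0, 0]
    - [72, 18, 0, 0, 0, 0, 0]
    - [72, 0, 0, 0, 0, 0, 0]
    - [72, 0, 0, 0, 0, 0, 0]

```text
clock: 33.5
position: [0.4588, -0.2065, 0.199]
ee_rot: [0.015, 1.568, -0.017]
force: [1.0, -0.8, 0.7]
width: 0.786
```

arm_command:
  motion:
    - [40, 0, 0, 0, 0, 0, 0]
    - [40, 0, 0, 0, 0, 0, 0]
    - [40, 0, 0, 0, 0, 0, 0]
    - [40, 0, 0, 0, 0, 0, 0]

```text
clock: 34.0
position: [0.458, -0.2069, 0.1981]
ee_rot: [0.016, 1.57, -0.017]
force: [-1.9, -0.1, 7.3]
width: 0.588
```

```bash
python3 -c "
from h import *
stat();go(.629,-.143,.14,99.6)"
```

```text
w 54.0 F [-1.9485 -0.1028  7.2995] M [-0.1306  0.2197  0.0003]
 pos [ 0.458  -0.2069  0.1981] turn [-10.8   0.    0.1] shift [-100.9   34.5  179.2]
```

arm_command:
  motion:
    - [40, -50, 0, 0, 0, 0, 0]
    - [40, -51, 0, 0, 0, 0, 0]
    - [40, 0, 0, 0, -5.4, 0, 0]
    - [40, 0, 0, 0, -5.4, 0, 0]
    - [40, 0, 8, 48, 0, 0, 0]

```text
clock: 34.62
position: [0.5016, -0.1932, 0.2981]
ee_rot: [-0.13, 1.571, 0.127]
force: [1.2, -0.9, -0.6]
width: 0.585
```

arm_command:
  motion:
    - [40, 0, 8, 48, 0, 0, 0]
    - [40, 0, 8, 48, 0, 0, 0]
    - [40, 0, 8, 47, 0, 0, 0]
    - [40, 0, 0, 0, 0, 0, 0]
    - [40, 0, 0, 0, 0, 0, 0]

```text
clock: 35.25
position: [0.6403, -0.1433, 0.2979]
ee_rot: [-0.132, 1.568, 0.132]
force: [0.0, -0.3, -1.0]
width: 0.581
```

arm_command:
  motion:
    - [40, 0, 0, 0, 0, 0, 0]
    - [40, 0, 0, 0, 0, 0, 0]

```text
clock: 35.5
position: [0.6401, -0.1441, 0.2986]
ee_rot: [-0.131, 1.567, 0.13]
force: [-0.7, -0.5, -0.5]
width: 0.585
```

```bash
python3 -c "
from h import *
stat();p,r=pose();c=cloud(snap('wrist','w12.png'));recess(c,.629,-.071);rimplane(c,p[0],p[1],p[2]-.152,p[2]-.144,.034);go(.629,-.071,.047,99.6)"
```

```text
w 53.7 F [-0.723  -0.4882 -0.5181] M [-0.0248 -0.0975  0.0647]
block [0.6286, -0.071, 0.0908, 0.0894, 9.5493, 0.0184]
recess ((0.6286492943763733, -0.07085506618022919), (0.04767485335469246, 0.04735676944255829), 9.38342571258545) 0.008521500058848996
rim [ 0.6398 -0.1421  0.0643  0.0526] yaw 9.9 z 0.1497 tilt deg [-0.3  1.2] 2764
 pos [ 0.6402 -0.144   0.2986] turn [-0. -0.  0.] shift [92.6 73.8  1.1]
```

arm_command:
  motion:
    - [40, 0, 36, 0.5, 0, 0, 0]
    - [40, 0, 36, 0.5, 0, 0, 0]
    - [40, 40, 0, 0, 0, 0, 0]
    - [40, 34, 0, 0, 0, 0, 0]
    - [40, 0, 0, 0, 0, 0, 0]

```text
clock: 36.17
position: [0.6284, -0.0727, 0.2223]
ee_rot: [-0.131, 1.572, 0.132]
force: [-0.4, 0.1, -1.4]
width: 0.585
```

arm_command:
  motion:
    - [40, 0, 0, 0, 0, 0, 0]
    - [40, 0, 0, 0, 0, 0, 0]
    - [40, 0, 0, 0, 0, 0, 0]

```text
clock: 36.55
position: [0.6301, -0.0721, 0.2256]
ee_rot: [-0.132, 1.565, 0.131]
force: [-0.3, 0.6, 0.4]
width: 0.584
```

```bash
python3 -c "
from h import *
stat();go(.6289,-.0727,.047,99.6)"
```

```text
w 53.6 F [-0.3242  0.615   0.3981] M [-0.09   -0.0998 -0.0158]
 pos [ 0.6301 -0.0721  0.2256] turn [-0.   0.1  0. ] shift [19.6 -0.4 -1.3]
```

arm_command:
  motion:
    - [40, 2, -0.4, -0.7, 0, 0, 0]
    - [40, 2, 0, 0, 0, 0, 0]
    - [40, 2, 0, 0, 0, 0, 0]
    - [40, 2, 0, 0, 0, 0, 0]
    - [40, 2, 0, 0, 0, 0, 0]

```text
clock: 37.17
position: [0.6291, -0.0726, 0.2142]
ee_rot: [-0.132, 1.567, 0.132]
force: [0.2, 0.4, -1.9]
width: 0.585
```

arm_command:
  motion:
    - [40, 2, 0, 0, 0, 0, 0]
    - [40, 2, 0, 0, 0, 0, 0]
    - [40, 2, 0, 0, 0, 0, 0]
    - [40, 2, 0, 0, 0, 0, 0]
    - [40, 0, 0, 0, 0, 0, 0]

```text
clock: 37.8
position: [0.6291, -0.0726, 0.2064]
ee_rot: [-0.132, 1.567, 0.132]
force: [-0.4, 0.2, -2.1]
width: 0.585
```

```bash
python3 -c "
from h import *
stat();go(.6289,-.0727,.047,99.6)"
```

```text
w 53.7 F [-0.409   0.228  -2.0603] M [-0.0065 -0.1222 -0.0053]
 pos [ 0.6291 -0.0726  0.2064] turn [0. 0. 0.] shift [ 0.4 -0.1 -0.2]
```

arm_command:
  motion:
    - [40, 1, 0, 0, 0, 0, 0]
    - [72, 0, 0, 0, 0, 0, 0]
    - [72, 0, 0, 0, 0, 0, 0]
    - [72, -20, 0, 0, 0, 0, 0]
    - [72, -50, 0, 0, 0, 0, 0]

```text
clock: 38.42
position: [0.6284, -0.0728, 0.2752]
ee_rot: [-0.131, 1.571, 0.132]
force: [0.7, -0.2, -0.2]
width: 0.78
```

arm_command:
  motion:
    - [72, -50, 0, 0, -7.7, 0, 0]
    - [72, 0, 31.4, -35.4, 0, 0, 0]
    - [72, 0, 31.4, -35.4, 0, 0, 0]
    - [72, 0, 31.4, -35.4, 0, 0, 0]
    - [72, 0, 31.4, -35.4, 0, 0, 0]

```text
clock: 39.05
position: [0.4552, 0.0061, 0.3266]
ee_rot: [-0.238, 1.556, 0.237]
force: [0.1, 0.6, 0.8]
width: 0.783
```

arm_command:
  motion:
    - [72, 0, 0, 0, 0, 0, 0]
    - [72, 0, 0, 0, 0, 0, 0]
    - [72, 0, 0, 0, 0, 0, 0]

```text
clock: 39.42
position: [0.4576, 0.0048, 0.3258]
ee_rot: [-0.236, 1.557, 0.236]
force: [0.6, 0.2, 1.0]
width: 0.782
```

```bash
python3 -c "
from h import *
stat();go(.4567,.0052,.04,107.3);c=cloud(snap('scene'));rimplane(c,.629,-.071,.052,.07,.045);rimplane(c,.617,.1,.08,.1,.04)
c=cloud(snap('top'));print(rimfit(c,.4567,.0052))"
```

```text
w 71.8 F [0.6356 0.1552 0.9546] M [-0.0533 -0.1574  0.0365]
 pos [0.4576 0.0048 0.3258] turn [-0.1  0.1  0. ] shift [126.8   0.6  -0.7]
rim [0. 0. 0. 0.] yaw 0.0 z 0.0 tilt deg [0. 0.] 0
rim [0.6164 0.0974 0.0544 0.0562] yaw 35.6 z 0.0849 tilt deg [-0.4  0.9] 91
[0.4625, -0.0088, 0.0526, 0.0219, 17.1555, 0.0501]
```

Now grasp C.

arm_command:
  motion:
    - [72, 50, 0.6, -0.7, 0, 0, 0]
    - [72, 50, 0, 0, 0, 0, 0]
    - [72, 27, 0, 0, 0, 0, 0]
    - [72, 0, 0, 0, 0, 0, 0]
    - [72, 0, 0, 0, 0, 0, 0]

```text
clock: 40.15
position: [0.4564, 0.0058, 0.1992]
ee_rot: [-0.237, 1.557, 0.237]
force: [0.3, -0.4, 0.8]
width: 0.78
```

arm_command:
  motion:
    - [40, 0, 0, 0, 0, 0, 0]
    - [40, 0, 0, 0, 0, 0, 0]
    - [40, 0, 0, 0, 0, 0, 0]
    - [40, 0, 0, 0, 0, 0, 0]

```text
clock: 40.65
position: [0.456, 0.0055, 0.1991]
ee_rot: [-0.237, 1.557, 0.236]
force: [-1.2, -0.9, 7.8]
width: 0.585
```

```bash
python3 -c "
from h import *
stat();go(.641,-.142,.17,99.6)"
```

```text
w 53.7 F [-1.1744 -0.9357  7.7834] M [-0.2265  0.1777  0.003 ]
 pos [0.456  0.0055 0.1991] turn [7.7 0.1 0. ] shift [-129.9 -176.3  157.8]
```

arm_command:
  motion:
    - [40, -45, 0, 0, 0, 0, 0]
    - [40, -45, 0, 0, 0, 0, 0]
    - [40, -40, 0, 0, 7.7, 0, 0]
    - [40, 0, -35, 31.5, 0, 0, 0]
    - [40, 0, -35, 31.5, 0, 0, 0]

```text
clock: 41.28
position: [0.5303, -0.0537, 0.3297]
ee_rot: [-0.133, 1.565, 0.131]
force: [0.6, -0.4, -1.3]
width: 0.582
```

arm_command:
  motion:
    - [40, 0, -35, 31.5, 0, 0, 0]
    - [40, 0, -35, 31.5, 0, 0, 0]
    - [40, 0, -36, 31.5, 0, 0, 0]
    - [40, 0, 0, 0, 0, 0, 0]
    - [40, 0, 0, 0, 0, 0, 0]

```text
clock: 41.9
position: [0.64, -0.1412, 0.3281]
ee_rot: [-0.131, 1.568, 0.133]
force: [0.3, 1.4, -0.6]
width: 0.588
```

arm_command:
  motion:
    - [40, 0, 0, 0, 0, 0, 0]
    - [40, 0, 0, 0, 0, 0, 0]

```text
clock: 42.15
position: [0.6399, -0.141, 0.3288]
ee_rot: [-0.133, 1.567, 0.132]
force: [0.1, -0.0, -0.7]
width: 0.587
```

```bash
cat >> h.py <<'E'
def place(bx,by,zlo,zhi,gz,yaw=99.6):
    """rim of the base tub, rim of the held one, shift from held to base in tool axes"""
    stat();p,r=pose();c=cloud(snap('wrist'));rimplane(c,bx,by,zlo,zhi);b=np.array(rimfit(c,bx,by,zlo,zhi)[:2])
    m=(np.hypot(c[...,0]-p[0],c[...,1]-p[1])<.045)&(abs(c[...,2]-(p[2]-.148))<.005);q=(c[m]-p)@r.as_matrix()
    q=q[abs(q[:,2])<.022]; off=(q[:,1].min()+q[:,1].max())/2; print('held offset along tool y',off,'extent',np.ptp(q[:,1]))
    t=b-off*r.as_matrix()[:2,1]; print('tool target',t); go(*t,gz,yaw)
E
python3 -c "
from h import *
place(.6289,-.071,.0555,.064,.077)"
```

```text
w 53.9 F [ 0.0758 -0.0072 -0.7126] M [-0.0157 -0.1444 -0.0004]
rim [ 0.6298 -0.0711  0.0546  0.0535] yaw 9.7 z 0.0582 tilt deg [-0.  0.] 1333
held offset along tool y 0.0007244273262889834 extent 0.0521343327107886
tool target [ 0.6299 -0.0718]
 pos [ 0.64   -0.1411  0.3288] turn [0.1 0.  0. ] shift [92.8 70.   1.6]
```

arm_command:
  motion:
    - [40, 0, 35, 0.8, 0, 0, 0]
    - [40, 0, 35, 0.8, 0, 0, 0]
    - [40, 40, 0, 0, 0, 0, 0]
    - [40, 35, 0, 0, 0, 0, 0]
    - [40, 0, 0, 0, 0, 0, 0]

```text
clock: 42.82
position: [0.629, -0.0725, 0.2512]
ee_rot: [-0.132, 1.572, 0.132]
force: [-0.4, 0.1, -0.3]
width: 0.588
```

arm_command:
  motion:
    - [40, 0, 0, 0, 0, 0, 0]
    - [40, 0, 0, 0, 0, 0, 0]
    - [40, 0, 0, 0, 0, 0, 0]

```text
clock: 43.2
position: [0.6306, -0.0724, 0.2546]
ee_rot: [-0.132, 1.565, 0.131]
force: [-0.8, 0.6, -0.4]
width: 0.582
```

```bash
python3 -c "
from h import *
stat();go(.6298,-.0718,.077,99.6)"
```

```text
w 53.4 F [-0.7559  0.5704 -0.3753] M [-0.005  -0.1628 -0.0153]
 pos [ 0.6306 -0.0724  0.2546] turn [-0.   0.1  0. ] shift [18.6  0.7 -0.7]
```

arm_command:
  motion:
    - [40, 2, 0.5, -0.5, 0, 0, 0]
    - [40, 2, 0, 0, 0, 0, 0]
    - [40, 2, 0, 0, 0, 0, 0]
    - [40, 2, 0, 0, 0, 0, 0]
    - [40, 2, 0, 0, 0, 0, 0]

```text
clock: 43.82
position: [0.6297, -0.072, 0.2432]
ee_rot: [-0.132, 1.567, 0.132]
force: [0.3, 0.3, 0.6]
width: 0.582
```

arm_command:
  motion:
    - [40, 2, 0, 0, 0, 0, 0]
    - [40, 2, 0, 0, 0, 0, 0]
    - [40, 2, 0, 0, 0, 0, 0]
    - [40, 2, 0, 0, 0, 0, 0]
    - [40, 0, 0, 0, 0, 0, 0]

```text
clock: 44.45
position: [0.6297, -0.0719, 0.2362]
ee_rot: [-0.132, 1.566, 0.131]
force: [-2.8, -0.9, 8.5]
width: 0.581
```

```bash
python3 -c "
from h import *
stat();go(.6298,-.0718,.077,99.6)"
```

```text
w 53.4 F [-2.7958 -0.8899  8.4993] M [-0.1482  0.6059 -0.0013]
 pos [ 0.6297 -0.0719  0.2362] turn [0. 0. 0.] shift [0.2 0.1 0.1]
```

arm_command:
  motion:
    - [72, 0, 0, 0, 0, 0, 0]
    - [72, 0, 0, 0, 0, 0, 0]
    - [72, -20, 0, 0, 0, 0, 0]
    - [72, -50, 0, 0, 0, 0, 0]
    - [72, -50, 0, 0, 0, 0, 0]

```text
clock: 45.08
position: [0.6295, -0.0718, 0.3578]
ee_rot: [-0.132, 1.567, 0.132]
force: [0.9, 0.2, 0.6]
width: 0.785
```

arm_command:
  motion:
    - [72, 0, 0, 0, -7.9, 0, 0]
    - [72, 0, 0, 0, -7.9, 0, 0]
    - [72, 0, 0, 0, -7.9, 0, 0]
    - [72, 0, 51, -1, 0, 0, 0]
    - [72, 0, 51, -1, 0, 0, 0]

```text
clock: 45.7
position: [0.5713, 0.013, 0.3565]
ee_rot: [-0.454, 1.522, 0.455]
force: [0.8, 0.3, -0.5]
width: 0.785
```

arm_command:
  motion:
    - [72, 0, 51, -1, 0, 0, 0]
    - [72, 0, 51, -1, 0, 0, 0]
    - [72, 0, 51, -1, 0, 0, 0]
    - [72, 0, 51, -1, 0, 0, 0]
    - [72, 0, 51, -2, 0, 0, 0]

```text
clock: 46.32
position: [0.4258, 0.2234, 0.3567]
ee_rot: [-0.456, 1.521, 0.455]
force: [0.6, 1.0, 0.2]
width: 0.782
```

arm_command:
  motion:
    - [72, 0, 0, 0, 0, 0, 0]
    - [72, 0, 0, 0, 0, 0, 0]
    - [72, 0, 0, 0, 0, 0, 0]

```text
clock: 46.7
position: [0.4277, 0.221, 0.3556]
ee_rot: [-0.454, 1.523, 0.453]
force: [0.3, 0.5, -0.0]
width: 0.783
```

```bash
python3 -c "
from h import *
stat();go(.4269,.2224,.041,123.3);print(arm.observe()['joints']);c=cloud(snap('scene'));rimplane(c,.629,-.071,.08,.1,.045);print(rimfit(c,.4269,.2224))"
```

```text
w 71.9 F [ 0.3399  0.4503 -0.0345] M [-0.025  -0.1066  0.0136]
 pos [0.4277 0.221  0.3556] turn [-0.1 -0.   0. ] shift [155.6   1.6   0.1]
[ 0.1637  0.4256 -0.9804  1.922   0.4167  1.0135 -0.4237]
rim [ 0.6292 -0.076   0.057   0.056 ] yaw 11.6 z 0.0851 tilt deg [-0.3  0. ] 106
[0.4264, 0.2206, 0.0564, 0.0547, 34.4867, 0.0493]
```

At this yaw the far finger would come too close to the tin. I'll turn by 90° and grasp A across its other sides.

arm_command:
  motion:
    - [72, 0, 0, 0, 10, 0, 0]
    - [72, 0, 0, 0, 10, 0, 0]
    - [72, 0, 0, 0, 10, 0, 0]
    - [72, 0, 0, 0, 10, 0, 0]
    - [72, 0, 0, 0, 10, 0, 0]

```text
clock: 47.38
position: [0.4275, 0.2212, 0.3553]
ee_rot: [0.235, 1.558, -0.235]
force: [0.4, -0.6, -0.6]
width: 0.785
```

arm_command:
  motion:
    - [72, 0, 0, 0, 10, 0, 0]
    - [72, 0, 0, 0, 10, 0, 0]
    - [72, 0, 0, 0, 10, 0, 0]
    - [72, 0, 0, 0, 10, 0, 0]
    - [72, 50, 0, 0, 0, 0, 0]

```text
clock: 48.0
position: [0.429, 0.2223, 0.3075]
ee_rot: [0.78, 1.424, -0.77]
force: [1.6, -0.3, -1.7]
width: 0.783
```

arm_command:
  motion:
    - [72, 0, 0, 0, 0, 0, 0]
    - [72, 0, 0, 0, 0, 0, 0]
    - [72, 0, 0, 0, 0, 0, 0]

```text
clock: 48.38
position: [0.4275, 0.2222, 0.3068]
ee_rot: [0.773, 1.428, -0.77]
force: [0.4, 0.2, -0.8]
width: 0.782
```

```bash
python3 -c "
from h import *
stat();go(.4269,.2224,.041,33.3);print(arm.observe()['joints']); c=cloud(snap('wrist','w13.png'));print(rimfit(c,.4269,.2224))"
```

```text
w 71.7 F [ 0.4258  0.1868 -0.789 ] M [-0.0322 -0.0212  0.0188]
 pos [0.4275 0.2222 0.3068] turn [-0.   0.  -0.1] shift [106.8  -0.5  -0.5]
[-0.1305  0.3854 -0.5853  1.9978  0.2842  0.836  -1.864 ]
[0.427, 0.2226, 0.0542, 0.0542, 33.8983, 0.0502]
```

View pics/w13.png

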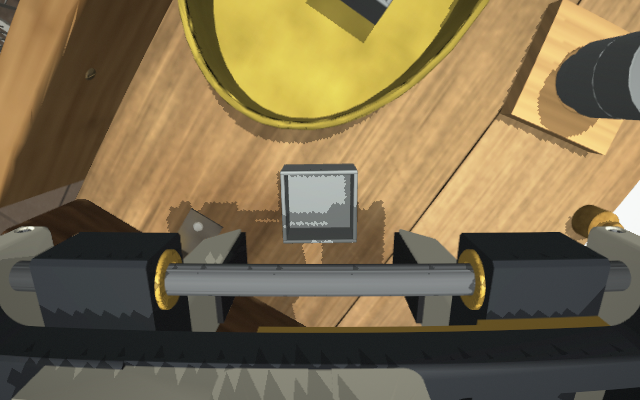

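A is at (318,205), square to the jaws. The beam at lower left stays clear of the hand by about 3 cm.

arm_command:
  motion:
    - [72, 45, -0.5, -0.3, 0, 0, 0]
    - [72, 40, 0, 0, 0, 0, 0]
    - [72, 20, 0, 0, 0, 0, 0]
    - [72, 0, 0, 0, 0, 0, 0]
    - [72, 0, 0, 0, 0, 0, 0]

```text
clock: 49.05
position: [0.4269, 0.2224, 0.2016]
ee_rot: [0.772, 1.429, -0.77]
force: [0.6, 0.7, 0.1]
width: 0.787
```

arm_command:
  motion:
    - [40, 0, 0, 0, 0, 0, 0]
    - [40, 0, 0, 0, 0, 0, 0]
    - [40, 0, 0, 0, 0, 0, 0]
    - [40, 0, 0, 0, 0, 0, 0]

```text
clock: 49.55
position: [0.4266, 0.222, 0.2011]
ee_rot: [0.772, 1.429, -0.771]
force: [0.6, -0.2, 6.6]
width: 0.586
```

```bash
python3 -c "
from h import *
stat();go(.559,-.083,.205,9.6)"
```

```text
w 53.8 F [ 0.5762 -0.1684  6.5955] M [-0.1966  0.1252  0.0057]
 pos [0.4266 0.222  0.2011] turn [23.7  0.  -0.1] shift [-162.9   79.6  322.8]
```

arm_command:
  motion:
    - [40, -55, 0, 0, 0, 0, 0]
    - [40, -55, 0, 0, 0, 0, 0]
    - [40, -53, 0, 0, 7.9, 0, 0]
    - [40, 0, 0, 0, 7.9, 0, 0]
    - [40, 0, 0, 0, 7.9, 0, 0]

```text
clock: 50.18
position: [0.4263, 0.2218, 0.3643]
ee_rot: [1.089, 1.281, -1.087]
force: [-0.5, 0.9, -1.8]
width: 0.588
```

arm_command:
  motion:
    - [40, 0, 13, 54, 0, 0, 0]
    - [40, 0, 13, 54, 0, 0, 0]
    - [40, 0, 13, 54, 0, 0, 0]
    - [40, 0, 13, 54, 0, 0, 0]
    - [40, 0, 13, 54, 0, 0, 0]

```text
clock: 50.8
position: [0.5358, -0.0351, 0.3636]
ee_rot: [1.085, 1.284, -1.085]
force: [0.9, -0.0, -0.7]
width: 0.586
```

arm_command:
  motion:
    - [40, 0, 14.5, 53, 0, 0, 0]
    - [40, 0, 0, 0, 0, 0, 0]
    - [40, 0, 0, 0, 0, 0, 0]
    - [40, 0, 0, 0, 0, 0, 0]

```text
clock: 51.3
position: [0.5583, -0.0818, 0.3635]
ee_rot: [1.083, 1.285, -1.083]
force: [-0.3, 0.2, -0.1]
width: 0.588
```

```bash
python3 -c "
from h import *
place(.6298,-.071,.0845,.093,.108,9.6)"
```

```text
w 53.9 F [-0.2857  0.2125 -0.0567] M [0.0223 0.0093 0.0473]
rim [ 0.6318 -0.0724  0.0537  0.0546] yaw 9.4 z 0.0872 tilt deg [-0.2  0.1] 1232
held offset along tool y 0.0015550928811267403 extent 0.05263488450501297
tool target [ 0.6303 -0.0727]
 pos [ 0.5584 -0.0818  0.3636] turn [ 0.1 -0.  -0. ] shift [96.6 72.4  2.9]
```

C is seated flat, rim z .0872. I'll place A on top.

arm_command:
  motion:
    - [40, 0, 36, 1.4, 0, 0, 0]
    - [40, 0, 36, 1.4, 0, 0, 0]
    - [40, 40, 0, 0, 0, 0, 0]
    - [40, 38, 0, 0, 0, 0, 0]
    - [40, 0, 0, 0, 0, 0, 0]

```text
clock: 51.98
position: [0.6288, -0.0731, 0.2828]
ee_rot: [1.081, 1.289, -1.087]
force: [0.5, 0.4, -0.2]
width: 0.584
```

arm_command:
  motion:
    - [40, 0, 0, 0, 0, 0, 0]
    - [40, 0, 0, 0, 0, 0, 0]
    - [40, 0, 0, 0, 0, 0, 0]

```text
clock: 52.35
position: [0.6305, -0.074, 0.2868]
ee_rot: [1.086, 1.282, -1.084]
force: [-0.4, -0.2, -0.6]
width: 0.584
```

```bash
python3 -c "
from h import *
stat();go(.6303,-.0727,.108,9.6)"
```

```text
w 53.6 F [-0.3579 -0.2024 -0.6177] M [ 0.0247 -0.0291 -0.0179]
 pos [ 0.6305 -0.074   0.2868] turn [-0.   0.  -0.1] shift [19.8  0.  -1.3]
```

arm_command:
  motion:
    - [40, 2, 0, -1, 0, 0, 0]
    - [40, 2, 0, 0, 0, 0, 0]
    - [40, 2, 0, 0, 0, 0, 0]
    - [40, 2, 0, 0, 0, 0, 0]
    - [40, 2, 0, 0, 0, 0, 0]

```text
clock: 52.98
position: [0.6299, -0.073, 0.2752]
ee_rot: [1.085, 1.284, -1.085]
force: [-1.0, -0.5, -0.7]
width: 0.585
```

arm_command:
  motion:
    - [40, 2, 0, 0, 0, 0, 0]
    - [40, 2, 0, 0, 0, 0, 0]
    - [40, 2, 0, 0, 0, 0, 0]
    - [40, 2, 0, 0, 0, 0, 0]
    - [40, 0, 0, 0, 0, 0, 0]

```text
clock: 53.6
position: [0.63, -0.073, 0.2673]
ee_rot: [1.085, 1.284, -1.085]
force: [0.0, -0.1, -1.2]
width: 0.585
```

```bash
python3 -c "
from h import *
stat();go(.6303,-.0727,.108,9.6)"
```

```text
w 53.7 F [ 0.0243 -0.0795 -1.21  ] M [-0.0084  0.073   0.0384]
 pos [ 0.63   -0.073   0.2673] turn [0. 0. 0.] shift [ 0.3  0.4 -0.3]
```

Down 1 mm, release, then lift and back off.

arm_command:
  motion:
    - [40, 1, 0, 0, 0, 0, 0]
    - [72, 0, 0, 0, 0, 0, 0]
    - [72, 0, 0, 0, 0, 0, 0]
    - [72, -20, 0, 0, 0, 0, 0]
    - [72, -50, 0, 0, 0, 0, 0]

```text
clock: 54.22
position: [0.6291, -0.0732, 0.3347]
ee_rot: [1.083, 1.288, -1.088]
force: [1.5, -0.1, 0.3]
width: 0.784
```

arm_command:
  motion:
    - [72, -50, 0, 0, 0, 0, 0]
    - [72, -30, -40, 0, 0, 0, 0]
    - [72, -30, -40, -20, 0, 0, 0]
    - [72, 0, -40, -20, 0, 0, 0]
    - [72, 0, 0, 0, 0, 0, 0]

```text
clock: 54.85
position: [0.5025, -0.0525, 0.4471]
ee_rot: [1.083, 1.284, -1.084]
force: [1.9, -0.4, -0.2]
width: 0.781
```

arm_command:
  motion:
    - [72, 0, 0, 0, 0, 0, 0]
    - [72, 0, 0, 0, 0, 0, 0]

```text
clock: 55.1
position: [0.5058, -0.054, 0.4461]
ee_rot: [1.085, 1.284, -1.085]
force: [-0.6, -0.3, -0.3]
width: 0.784
```

```bash
python3 -c "
from h import *
stat();c=cloud(snap('wrist','w14.png'));rimplane(c,.63,-.072,.112,.122);rimplane(c,.617,.101,.0835,.093)
c=cloud(snap('top'));print('tin',rimfit(c,.586,.285,.03,.06,.05))
for t in('label_roll','weight_200','weight_500'): print(t,[(np.round(x['point'],3),x['p']) for x in pinpoint('top',t)])"
```

```text
w 72.0 F [-0.5754 -0.3307 -0.3394] M [ 0.0021 -0.0125 -0.0499]
rim [ 0.6299 -0.0728  0.0541  0.0542] yaw 10.3 z 0.116 tilt deg [-0.3  0.4] 1072
rim [0.6177 0.0997 0.055  0.0552] yaw 8.1 z 0.0869 tilt deg [-0.  -0.1] 682
tin [0.5875, 0.2858, 0.0558, 0.0546, -1.3882, 0.0509]
label_roll [(array([ 0.727,  0.008, -0.001]), 0.66), (array([ 0.625, -0.07 ,  0.065]), 0.61)]
weight_200 [(array([ 0.736, -0.184, -0.   ]), 0.68)]
weight_500 [(array([ 0.736, -0.184, -0.   ]), 0.68)]
```

View pics/w14.png

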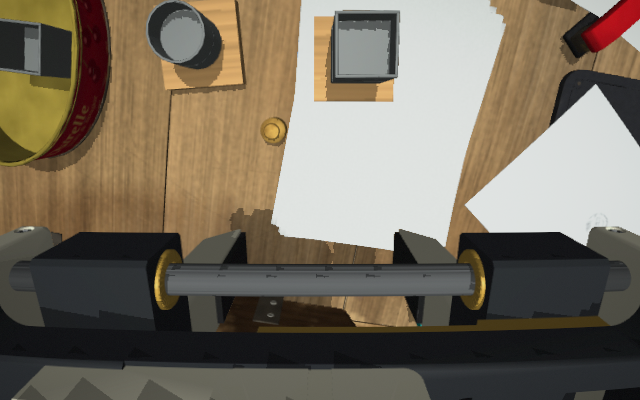

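The final view shows both stacks upright at (185,35) and (365,45), the odd tub in the tin, and the small weight standing at (273,130).

```bash
python3 -c "
from h import *
print(arm.sign_off())"
```

```text
the job is handed in; nothing more can be done
None
```

The job is handed in at about 55 s of robot time. Two round tubs are nested in the round stand and three square tubs in the square stand. The one odd tub present, a straight-sided square one, is in the oval tin. I found no third round tub and no odd round tub.

- **Stacks:** the last check put the top rims at 86.9 mm (round) and 116.0 mm (square), against 87 and 116 mm expected. Both stacks were level to within half a degree.
- **Tin:** the odd tub sits upright inside. The top camera read its rim at about 51 mm, against 53 mm expected, which is within that camera's coarse accuracy.
- **One mishap:** the first round placement caught on the recess edge and left the tub tilted. I lifted it, set it down on the table, regrasped it and seated it properly.
- **Bystanders:** the label roll and large weight read within about 2 mm of their starting places. The network missed the small weight in the last check, but it stands upright by the stands in the final picture; I did not measure its position. The turquoise and purple look-alikes were left alone.

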